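# Share out the sugar lumps and shut the spice drawer

## Task

Take the open-mouthed clear spice box off its sloping rest in the drawer and, from close above (within a hand's width), shake its five sugar lumps out evenly over the three-bay stoneware dish: all five lie in the dish and no bay stays empty. Then lay the empty box back on the sloping rest as it lay, mouth end up, and push the drawer fully shut; leave the other things where they are.

Things in the scene. Friction and masses are not known exactly. Their poses are not given: they have to be found in the camera images.
- shaker: open-ended clear spice box on the sloping rest, outside 125 (x) x 38 (y) x 36 (z) mm, walls 3 mm, about 90 g. Origin: centre of its underside; +x to the open mouth (raised end), z out of its top. White flip lid, 3 mm, folded back on the last 34 mm of the top. Five lumps lie inside in single file and slide once the mouth points some 25 to 34 degrees down, or from 15 when shaken
- mouth (a point): centre of the shaker's open mouth, 62.5 mm ahead of and 18 mm above the shaker's origin; opening 32 wide x 30 high mm
- lump0: one of five alike rough brown sugar lumps, 20 x 18 x 17 mm, 10 g; origin at its centre
- lump1: one of five alike rough brown sugar lumps, 20 x 18 x 17 mm, 10 g; origin at its centre
- lump2: one of five alike rough brown sugar lumps, 20 x 18 x 17 mm, 10 g; origin at its centre
- lump3: one of five alike rough brown sugar lumps, 20 x 18 x 17 mm, 10 g; origin at its centre
- lump4: one of five alike rough brown sugar lumps, 20 x 18 x 17 mm, 10 g; origin at its centre
- dish: stoneware dish fixed on the table, 120 (x) x 200 (y) x 30 (z) mm, walls and floor 5 mm, origin at the centre of its underside. Two cross walls 21 mm high at y = -32.5 and +32.5 mm make three bays side by side along y, each 60 x 110 mm; bay centres at y = -65, 0, +65 mm
- drawer (a joint): how far the drawer has been pushed in, in m: 0 at the start (open), 0.200 fully shut; sliding friction 2 N. It shuts along +x of front
- front (a point): centre of the robot-side face of the drawer's slim white handle-less front, 294 (y) x 113 (z) x 16 mm; axes of the drawer: +x into the cabinet, z up. A fixed oak slab above the shut drawer (underside 71 mm above this point, 18 mm thick) juts 9 mm out past the shut front, so the last of the push needs a tilted tool
- rest (a point): point on the oak rest in the drawer (axes of the drawer) where the middle of a box's underside lies, midway between the lanes. The rest is 220 mm wide (y), 125 mm along the slope, rises 25 degrees to +x, with a 12 mm stop at the lower end. Two boxes lie in lanes at y = +55 and -55 mm, either way round. It is 57 mm above the table, 123 mm (+x) behind front
- shut_box: bystander in the other lane: a clear box of the same size, empty, its mouth shut by a white lid; origin and axes as the shaker's
- salt_jar: bystander: stoneware jar with wooden cap, 72 mm across, 96 mm high; origin at its underside
- grinder: bystander: glass grinder, 54 mm across, 125 mm high; origin at its underside
- pinch_bowl: bystander: sage silicone bowl, 90 mm across, 35 mm high; origin at its underside
- stack0: bystander: lower box of a stacked pair, 77 x 77 x 46 mm; origin at its underside
- stack1: bystander: upper box of the stacked pair; origin at its underside
- ladle: bystander: steel mini ladle 155 mm long lying along y on the drawer floor just behind the front; origin at its middle
Not all that is in view belongs to the job. What is shaped like the shaker but yellow is not meant.

How it is judged:
On the way, in this order (a step that is already met when the one before it is completed fails the run):
1. all five lumps lie in the dish, at least one in each bay (x of lump0 in the frame of dish between -0.058 and 0.058 m and y of lump0 in the frame of dish between -0.098 and 0.098 m and z of lump0 in the frame of dish between 0 and 0.034 m and x of lump1 in the frame of dish between -0.058 and 0.058 m and y of lump1 in the frame of dish between -0.098 and 0.098 m and z of lump1 in the frame of dish between 0 and 0.034 m and x of lump2 in the frame of dish between -0.058 and 0.058 m and y of lump2 in the frame of dish between -0.098 and 0.098 m and z of lump2 in the frame of dish between 0 and 0.034 m and x of lump3 in the frame of dish between -0.058 and 0.058 m and y of lump3 in the frame of dish between -0.098 and 0.098 m and z of lump3 in the frame of dish between 0 and 0.034 m and x of lump4 in the frame of dish between -0.058 and 0.058 m and y of lump4 in the frame of dish between -0.098 and 0.098 m and z of lump4 in the frame of dish between 0 and 0.034 m and (y of lump0 in the frame of dish between -0.1 and -0.0325 m or y of lump1 in the frame of dish between -0.1 and -0.0325 m or y of lump2 in the frame of dish between -0.1 and -0.0325 m or y of lump3 in the frame of dish between -0.1 and -0.0325 m or y of lump4 in the frame of dish between -0.1 and -0.0325 m) and (y of lump0 in the frame of dish between -0.0325 and 0.0325 m or y of lump1 in the frame of dish between -0.0325 and 0.0325 m or y of lump2 in the frame of dish between -0.0325 and 0.0325 m or y of lump3 in the frame of dish between -0.0325 and 0.0325 m or y of lump4 in the frame of dish between -0.0325 and 0.0325 m) and (y of lump0 in the frame of dish between 0.0325 and 0.1 m or y of lump1 in the frame of dish between 0.0325 and 0.1 m or y of lump2 in the frame of dish between 0.0325 and 0.1 m or y of lump3 in the frame of dish between 0.0325 and 0.1 m or y of lump4 in the frame of dish between 0.0325 and 0.1 m) and linear speed of each of lump0, lump1, lump2, lump3, lump4 below 0.05 m/s), for 0.3 s.
2. the box lies back on the sloping rest, mouth end up, released, with the drawer still open (x of shaker in the frame of rest between -0.02 and 0.03 m and y of shaker in the frame of rest between -0.095 and 0.095 m and z of shaker in the frame of rest between -0.012 and 0.02 m and angle between the z axis of shaker and the z axis of rest, either way round between 0.29 and 0.58 rad and angle between the y axis of shaker and the y axis of rest, either way round below 0.3 rad and z of mouth in the frame of rest above 0.02 m and linear speed of shaker below 0.03 m/s and contact force between the fingers and shaker below 0.1 N and value of joint drawer below 0.1 m), for 0.3 s.
At the end, for the whole second after the job is handed in: All five lumps lie still in the dish, at least one in each bay; the shaker lies released on the rest (-20/+30 mm along x, 95 mm across, -12/+20 mm high from rest; sloped 17 to 33 degrees, mouth end up, under 17 degrees askew); drawer within 6 mm of shut (all of step 1 and x of shaker in the frame of rest between -0.02 and 0.03 m and y of shaker in the frame of rest between -0.095 and 0.095 m and z of shaker in the frame of rest between -0.012 and 0.02 m and angle between the z axis of shaker and the z axis of rest, either way round between 0.29 and 0.58 rad and angle between the y axis of shaker and the y axis of rest, either way round below 0.3 rad and z of mouth in the frame of rest above 0.02 m and linear speed of shaker below 0.03 m/s and contact force between the fingers and shaker below 0.1 N and value of joint drawer above 0.194 m); the robot touches nothing.
It fails at once if a lump falls from too high (faster than 1.8 m/s, a drop of some 160 mm) (linear speed of any of lump0, lump1, lump2, lump3, lump4 above 1.8 m/s).
It fails at once if a bystander on the table is shifted more than 40 mm or tipped (distance of any of salt_jar, grinder, pinch_bowl, stack0, stack1 from where it was at the start of the episode above 0.04 m or angle between any of salt_jar, grinder, pinch_bowl, stack0, stack1's own z axis and vertical above 0.5 rad).
It fails at once if the shut box is knocked off the rest (z of shut_box in the frame of rest above 0.05 m or z of shut_box in the frame of rest below -0.03 m).
It also fails if it takes over 66 s, if anything falls off the work surface, if the arm or the gripper's body presses on something with over 40 N, if the wrist force passes 120 N, or if a joint passes its speed limit or range.

## Robot

A 6-joint arm with a two-finger parallel gripper is mounted at the origin on the work surface. World frame = base frame: x ahead of the robot, y to its left, z up, the work surface at z = 0. Lengths are in m, angles in rad, forces in N, time in s.
With the tool pointing down it reaches from about 0.225 to 0.875 m from the base axis. Payload 3.4 kg.
Tool frame: the origin (TCP) lies at the very end of the fingers, on their centre line; the grasp point (between the pads) lies 19 mm behind it (manip.tcp_to_grasp is the distance from the TCP to the grasp point, in m); z points along the fingers, y is the line along which they close (so a half turn about z gives the same grasp; the last joint's range is limited). The gripper opens to 85 mm and grips with 20 to 120 N. Pads are 22 mm wide; open, the fingers measure 114 mm over their backs; the gripper's body (76 mm by 85 mm) begins 54 mm behind the grasp point. The pads swing forward as they close: fully open they stand 13 mm farther back than shut.
Start: joints at [1.062, 0.276, 1.505, -0, 1.361, -0.121], TCP at [0.217, 0.532, 0.231] pointing down, gripper open.
Joint ranges: [-2.89, 2.89], [-0.75, 2.08], [0.22, 2.7], [-1.18, 4.32], [0.11, 2.71], [-2.7, 2.7]. Speed limits (rad/s): [2.57, 2.57, 3.14, 3.14, 3.14, 3.14].

## Interface

Orientations are given as a unit quaternion [w, x, y, z].
In Python, from rig import status, get_image, job, manip gives the robot as it stands.
- The arm moves only by the tool apply_moves, never from a script. Its arguments are lists of equal length, an entry for each row: "xyz": the shift along the tool's x, y, z each as a share of 0.3 m, from -1 to 1, a list of three; "rot": the turn, a rotation vector about the tool's x, y, z each as a share of 60 degrees, from -1 to 1, a list of three; "hand": the opening, from -1 (shut) to 1 (fully open). A call has 1 to 8 rows; each row shifts and turns the commanded pose from where the row before left it, along the tool's axes as they then stand; what a row does not reach is not made up. A row lasts 1/8 s, in which the tool goes at most 62.5 mm and 10.7 degrees, less where a joint would pass 70% of its speed; a pose out of reach is approached as far as the arm can. A call with a number of a shift or a turn outside -1 to 1 is refused whole. A call with a gripper value outside its range is refused whole. The fingers move at their own pace and stop on an object; "force" is the grip in N (left out, the last holds). Time passes only in rows, so rows that do not move let the fingers close. It gives the time, the measured TCP pose, the force, the opening and the grip force at its end, in the units of the state.
- status.get_state(): the state, without advancing time (a new reading comes with each control period).
- get_image(name): name is "side" or "top" or "wrist"; returns a dict with "pixels" (384x512x3 uint8, red, green, blue), "fovy" (degrees; the focal length in pixels is half the picture's height over the tangent of half this angle, whatever the lens; pixels are square), "cx", "cy" (the principal point, pixels), "dist" ([k1, k2, p1, p2, k3] as OpenCV has them; the pictures are not rectified), "origin" and "orientation" of the camera in the world; the wrist camera has in their place "tool_from_camera" (4x4, takes a point from camera to tool coordinates, whose origin is the TCP and whose axes are the flange's). Camera axes: x right, y down, z forward; pixel columns grow to the right and rows downward; lengths in m; the calibration is good to about 2 mm. A picture is of the moment at which its call begins: read the wrist's pose just before it. There is no depth.
- job.sign_off(): hands the job in; it is judged then, once.
The state is a dict: "clock": time; "qpos": joint angles; "qd": joint speeds; "effort": joint torques, N m; "position": TCP position; "ee_rot": TCP orientation; "contact_force": force on the tool from outside, world axes, zero at the start; "moment": the same for the moment, N m; "width": finger opening in m; "gripper_force": force on a finger pad.
Only numpy, scipy, OpenCV 4.12 (cv2) and the standard library are available. Lean on these libraries where they do the work, as an engineer would, in place of code of your own. Each camera call takes 0.05 s, during which the arm holds its last target. There are 200 camera calls.

## Working session

There is one attempt and no reset: what is moved stays moved. The work goes in short steps, Python scripts to look and compute and a tool call to move; the robot and the scene stay as the last step left them, time stands still between calls to the robot, and variables do not carry over. Pictures are saved under pics/ and viewed, at most 10 in all, crops included, and the job is handed in when it is done.

Besides the shell and the picture viewer there is one more tool, called after "Call:" by a JSON object that holds its "fn" and its "kwargs". apply_moves: Moves the arm, as the interface text tells. Its arguments: {"type":"object","properties":{"xyz":{"type":"array","items":{"type":"array","items":{"type":"number","minimum":-1,"maximum":1}}},"rot":{"type":"array","items":{"type":"array","items":{"type":"number","minimum":-1,"maximum":1}}},"hand":{"type":"array","items":{"type":"number"}},"force":{"type":"number"}},"required":["xyz","rot","hand"]}

```bash
mkdir -p pics; ls; cat > h.py <<'E'
import numpy as np, cv2, json
from rig import status, get_image, job, manip
from scipy.spatial.transform import Rotation as R
def q2R(q): return R.from_quat([q[1],q[2],q[3],q[0]])
def snap(name,fn):
    s=status.get_state(); im=get_image(name)
    if name=='wrist':
        T=np.eye(4);T[:3,:3]=q2R(s['ee_rot']).as_matrix();T[:3,3]=s['position'];T=T@np.array(im['tool_from_camera'])
    else:
        T=np.eye(4);T[:3,:3]=q2R(im['orientation']).as_matrix();T[:3,3]=im['origin']
    f=192/np.tan(np.radians(im['fovy'])/2)
    K=[[f,0,im['cx']],[0,f,im['cy']],[0,0,1]]
    json.dump(dict(T=T.tolist(),K=K,d=list(im['dist'])),open(f'pics/{fn}.json','w'))
    cv2.imwrite(f'pics/{fn}.png',im['pixels'][:,:,::-1]); return im['pixels']
def ray(fn,uv):
    c=json.load(open(f'pics/{fn}.json'));T=np.array(c['T'])
    p=cv2.undistortPoints(np.array([[uv]],float),np.array(c['K']),np.array(c['d']))[0,0]
    d=T[:3,:3]@np.array([p[0],p[1],1]);return T[:3,3],d/np.linalg.norm(d)
def atz(fn,uv,z):
    o,d=ray(fn,uv);return o+d*(z-o[2])/d[2]
def tri(*obs):
    A=np.zeros((3,3));b=np.zeros(3);rs=[ray(*o) for o in obs]
    for o,d in rs:
        P=np.eye(3)-np.outer(d,d);A+=P;b+=P@o
    x=np.linalg.solve(A,b);return x,[np.linalg.norm((np.eye(3)-np.outer(d,d))@(x-o)) for o,d in rs]
def proj(fn,X):
    c=json.load(open(f'pics/{fn}.json'));T=np.linalg.inv(np.array(c['T']))
    X=np.atleast_2d(np.array(X,float))
    return cv2.projectPoints(X,cv2.Rodrigues(T[:3,:3])[0],T[:3,3],np.array(c['K']),np.array(c['d']))[0][:,0]
def crop(fn,x0,y0,x1,y1,k,out):
    im=cv2.imread(f'pics/{fn}.png')[y0:y1,x0:x1];cv2.imwrite(f'pics/{out}.png',cv2.resize(im,None,fx=k,fy=k,interpolation=cv2.INTER_CUBIC))
E
python3 - <<'E'
from h import *
a=snap('top','t0');b=snap('side','s0');
cv2.imwrite('pics/ts.png',cv2.resize(np.vstack([a,b])[:,:,::-1],None,fx=.78,fy=.78) )
for n in('t0','s0'):
  c=json.load(open(f'pics/{n}.json'));print(np.round(c['T'],3),np.round(c['K'],1)[0],c['d'])
print(status.get_state(),manip.tcp_to_grasp)
cv2.imwrite('pics/t0b.png',cv2.resize(a[:,:,::-1],None,fx=1.56,fy=1.56))
cv2.imwrite('pics/s0b.png',cv2.resize(b[:,:,::-1],None,fx=1.56,fy=1.56))
E
```

```text
pics
[[ 0.011 -0.983  0.184  0.299]
 [-1.    -0.011 -0.003 -0.079]
 [ 0.005 -0.184 -0.983  1.257]
 [ 0.     0.     0.     1.   ]] [439.    0.  253.9] [-0.016722742823675286, 0.0, 0.0, 0.0, 0.0]
[[ 0.836 -0.376  0.399  0.086]
 [-0.548 -0.561  0.62  -0.746]
 [-0.01  -0.737 -0.675  0.794]
 [ 0.     0.     0.     1.   ]] [373.9   0.  262. ] [-0.1230264959322001, 0.0, 0.0, 0.0, 0.0]
{'clock': 0.1, 'qpos': array([ 1.06199431e+00,  2.76504631e-01,  1.50598412e+00, -2.62836339e-05,
        1.36071722e+00, -1.20965989e-01]), 'qd': array([ 6.77117812e-04,  4.83647629e-04, -2.38410798e-03, -1.43464298e-03,
        1.74551333e-03, -9.93920136e-06]), 'effort': array([ 3.22815331e-04, -4.17702842e+01, -2.46406800e+01, -1.29529953e-04,
        5.82633729e-03, -2.03147050e-05]), 'position': array([0.21722259, 0.53188394, 0.23055062]), 'ee_rot': array([-2.37607080e-04,  1.92702180e-01,  9.81256959e-01, -7.70973186e-04]), 'contact_force': array([ 0.45262884, -0.18809391, -0.84518064]), 'moment': array([-0.05532004, -0.0141545 ,  0.0054857 ]), 'gripper_force': 0.0, 'width': 0.08522160037798625} 0.0187
```

View pics/t0b.png

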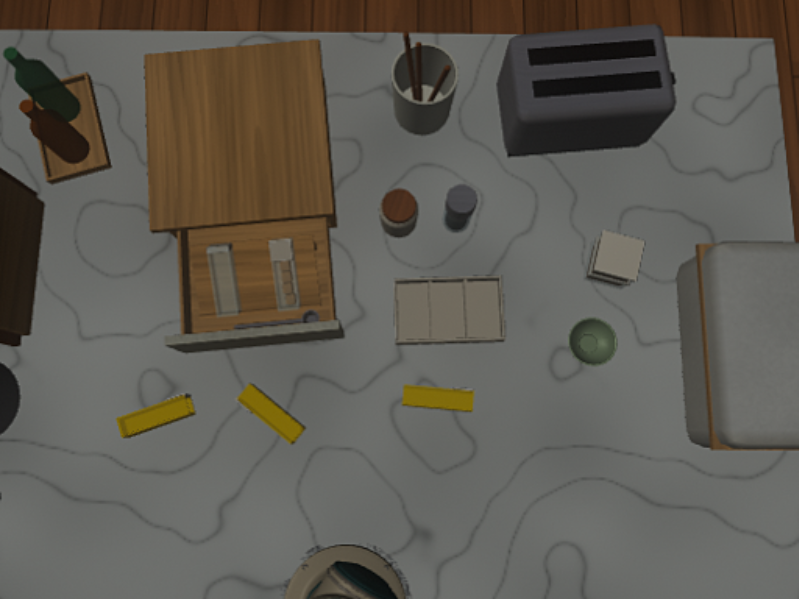

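View pics/s0b.png

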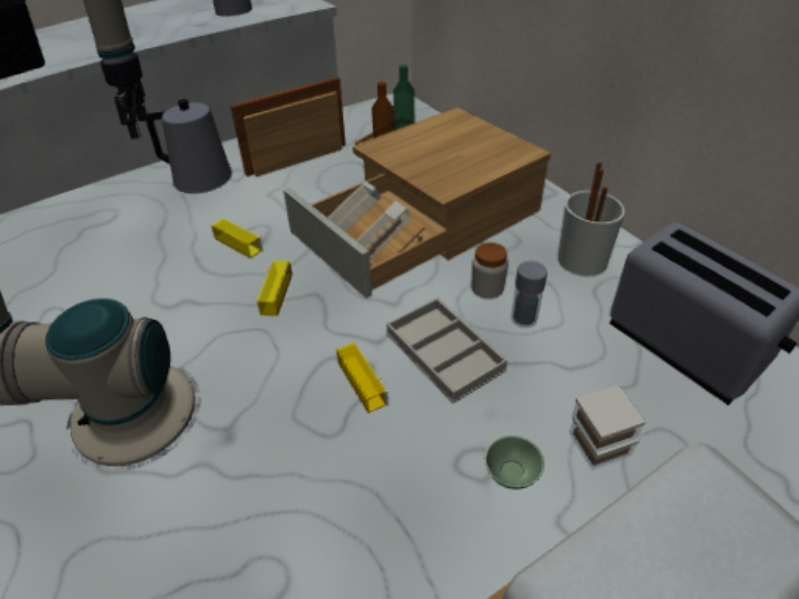

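The top picture shows five box-shaped things (pixels in the 512-wide image):
- **Clear box with brown lumps:** (183,175), in the drawer's right lane. This is the shaker.
- **Clear box with closed lid and no lumps:** (143,180), in the left lane. This is shut_box.
- **Three yellow boxes:** (100,267), (173,265) and (281,255). These are decoys.

The dish is at about (288,199). I'll work out coarse positions next.

```bash
python3 - <<'E'
from h import *
k=1.56
def T(u,v,z):return np.round(atz('t0',(u/k,v/k),z),3)
print('front top corners',T(167,345,.118),T(342,330,.118))
print('slab edge',T(152,232,.149),T(335,216,.149))
print('dish corners',[T(*p,.03) for p in((396,279),(503,277),(505,342),(397,344))])
print('shaker lid c, low end',T(281,240,.125),T(288,305,.08), 'shut',T(219,248,.12),T(229,312,.08))
print('jar,grinder',T(399,203,.096),T(461,195,.125))
print('yellow',T(438,398,.02),T(270,413,.02),T(156,416,.02))
# tri
print(tri(('t0',(342/k,330/k)),('s0',(371/k,254/k))),tri(('t0',(167/k,340/k)),('s0',(287/k,192/k))))
print('dish',tri(('t0',(503/k,277/k)),('s0',(506/k,363/k))),tri(('t0',(396/k,279/k)),('s0',(437/k,301/k))),tri(('t0',(397/k,341/k)),('s0',(388/k,326/k))))
print(np.round(get_image('wrist')['tool_from_camera'],3),get_image('wrist')['fovy'])
E
```

```text
front top corners [0.44  0.301 0.118] [0.469 0.008 0.118]
slab edge [0.627 0.329 0.149] [0.658 0.022 0.149]
dish corners [array([ 0.578, -0.082,  0.03 ]), array([ 0.584, -0.279,  0.03 ]), array([ 0.463, -0.28 ,  0.03 ]), array([ 0.458, -0.085,  0.03 ])]
shaker lid c, low end [0.622 0.116 0.125] [0.518 0.107 0.08 ] shut [0.608 0.223 0.12 ] [0.504 0.209 0.08 ]
jar,grinder [ 0.701 -0.086  0.096] [ 0.707 -0.193  0.125]
yellow [ 0.362 -0.16   0.02 ] [0.332 0.14  0.02 ] [0.324 0.344 0.02 ]
(array([0.47621452, 0.00421717, 0.12386061]), [np.float64(0.008871138041465883), np.float64(0.008871138041465878)]) (array([0.44908779, 0.30261676, 0.11371817]), [np.float64(8.577009503909861e-05), np.float64(8.577009503909835e-05)])
dish (array([ 0.58494418, -0.27953981,  0.02418366]), [np.float64(0.00029781178674073906), np.float64(0.0002978117867407012)]) (array([ 0.57888138, -0.08156942,  0.02118495]), [np.float64(0.0009237213428707304), np.float64(0.000923721342870533)]) (array([ 0.46422409, -0.08495547,  0.01970691]), [np.float64(0.0002010950695412728), np.float64(0.00020109506954137804)])
[[ 0.001 -0.959 -0.283  0.072]
 [ 1.     0.001  0.     0.002]
 [-0.    -0.283  0.959 -0.143]
 [ 0.     0.     0.     1.   ]] 65.56208501897639
```

```bash
cat >> h.py <<'E'
def pose(yaw,pitch): # box yaw, pitch (+ = mouth down), degrees -> tool rotation
    return R.from_euler('ZY',[yaw,pitch],degrees=True)*R.from_matrix(np.diag([-1.,1,-1]))
def plan(tgts,start=None):
    """tgts: list of (xyz,Rot,nrows)"""
    from scipy.spatial.transform import Slerp
    s=status.get_state(); p=np.array(s['position']);r=q2R(s['ee_rot'])
    if start: p,r=np.array(start[0]),start[1]
    X=[];O=[]
    for t,rt,n in tgts:
        p0=p.copy();r0=r;t=np.array(t,float);dr=(r0.inv()*rt).as_rotvec()
        for i in range(1,n+1):
            pn=p0+(t-p0)*i/n; rn=r0*R.from_rotvec(dr*i/n)
            xs=np.round(r.inv().apply(pn-p)/.3,3); os=np.round((r.inv()*rn).as_rotvec()/np.radians(60),3)
            X.append((xs+0).tolist());O.append((os+0).tolist())
            p=p+r.apply(xs*.3); r=r*R.from_rotvec(os*np.radians(60))
    print('xyz',X);print('rot',O);print('max',np.abs(X).max(),np.abs(O).max(), 'end',p.round(4))
def now():
    s=status.get_state();r=pose(0,0);e=(q2R(s['ee_rot'])*r.inv()).as_euler('ZYX',degrees=True)
    print('t',round(s['clock'],2),'p',np.round(s['position'],4),'yaw/pitch/roll',e.round(1),'w',round(s['width'],4),'F',np.round(s['contact_force'],1),'g',round(s['gripper_force'],1))
E
python3 - <<'E'
from h import *
now()
plan([((.50,.14,.30),pose(5.6,0),8)])
E
```

```text
t 0.2 p [0.2173 0.532  0.2308] yaw/pitch/roll [-22.2   0.   -0.1] w 0.0856 F [-0.1  0.5 -0. ] g 0.0
xyz [[-0.171, -0.107, -0.029], [-0.164, -0.117, -0.029], [-0.156, -0.126, -0.028], [-0.149, -0.136, -0.029], [-0.14, -0.145, -0.029], [-0.131, -0.153, -0.029], [-0.122, -0.16, -0.029], [-0.111, -0.168, -0.028]]
rot [[0.0, 0.0, -0.058], [0.0, 0.0, -0.058], [0.0, 0.0, -0.058], [0.0, 0.0, -0.058], [-0.001, 0.0, -0.058], [0.0, 0.0, -0.058], [0.0, 0.0, -0.058], [0.0, 0.0, -0.058]]
max 0.171 0.058 end [0.4999 0.14   0.2999]
```

Call:
{"fn": "apply_moves", "kwargs": {"xyz": [[-0.171,-0.107,-0.029],[-0.164,-0.117,-0.029],[-0.156,-0.126,-0.028],[-0.149,-0.136,-0.029],[-0.14,-0.145,-0.029],[-0.131,-0.153,-0.029],[-0.122,-0.16,-0.029],[-0.111,-0.168,-0.028]], "rot": [[0,0,-0.058],[0,0,-0.058],[0,0,-0.058],[0,0,-0.058],[0,0,-0.058],[0,0,-0.058],[0,0,-0.058],[0,0,-0.058]], "hand": [1,1,1,1,1,1,1,1]}}

```text
clock: 1.2
position: [0.5008, 0.1385, 0.3006]
ee_rot: [0.0, -0.05, 0.999, 0.0]
contact_force: [0.9, 0.9, -0.0]
width: 0.0852
gripper_force: 0.0
```

Call:
{"fn": "apply_moves", "kwargs": {"xyz": [[0,0,0]], "rot": [[0,0,0]], "hand": [1]}}

```text
clock: 1.32
position: [0.5026, 0.1367, 0.3004]
ee_rot: [0.001, -0.046, 0.999, -0.001]
contact_force: [-0.5, 0.4, -0.1]
width: 0.0855
gripper_force: 0.0
```

```bash
python3 - <<'E'
from h import *
now(); snap('wrist','w0'); plan([((.54,.06,.26),pose(5.6,0),2)])
E
```

```text
t 1.32 p [0.5026 0.1367 0.3004] yaw/pitch/roll [ 5.3 -0.1 -0.1] w 0.0855 F [-0.5  0.4 -0.1] g 0.0
xyz [[-0.053, -0.137, 0.067], [-0.052, -0.136, 0.066]]
rot [[0.0, 0.0, -0.002], [0.0, 0.0, -0.002]]
max 0.137 0.002 end [0.5399 0.0601 0.2601]
```

Call:
{"fn": "apply_moves", "kwargs": {"xyz": [[-0.05,-0.135,0.066],[-0.05,-0.135,0.066],[0,0,0],[0,0,0]], "rot": [[0,0,0],[0,0,0],[0,0,0],[0,0,0]], "hand": [1,1,1,1]}}

```text
clock: 1.88
position: [0.537, 0.064, 0.2607]
ee_rot: [-0.0, -0.049, 0.999, 0.001]
contact_force: [0.3, 0.5, 0.8]
width: 0.0852
gripper_force: 0.0
```

```bash
python3 - <<'E'
from h import *
now(); snap('wrist','w1')
a=cv2.imread('pics/w0.png');b=cv2.imread('pics/w1.png')
print(proj('w0',[[.579,.112,.08],[.622,.116,.125],[.518,.107,.08]]),proj('w1',[[.579,.112,.08],[.622,.116,.125],[.518,.107,.08]]))
cv2.imwrite('pics/w0b.png',cv2.resize(a,None,fx=1.5,fy=1.5,interpolation=2));cv2.imwrite('pics/w1b.png',cv2.resize(b,None,fx=1.5,fy=1.5,interpolation=2))
E
```

```text
t 1.88 p [0.537  0.064  0.2607] yaw/pitch/roll [5.7 0.  0.1] w 0.0852 F [0.3 0.5 0.8] g 0.0
[[234.18866604 216.73606919]
 [232.00375692 264.08860375]
 [233.55864986 170.99900132]] [[295.68374274 207.93414106]
 [299.03201481 261.3100874 ]
 [298.61523105 155.3063824 ]]
```

View pics/w0b.png

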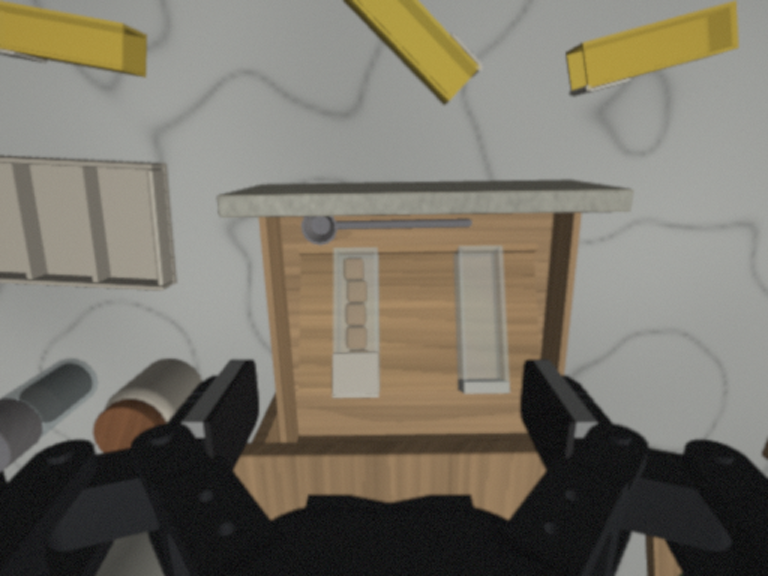

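View pics/w1b.png

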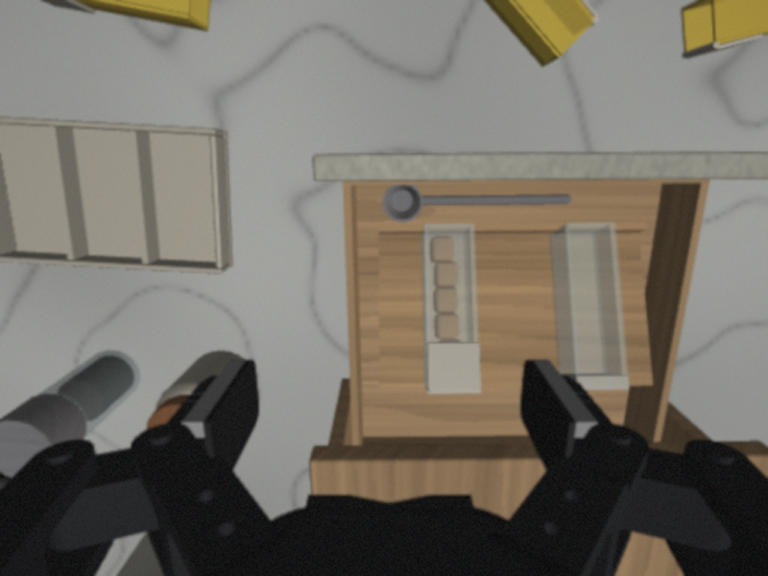

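The right-hand clear box holds four visible lumps, with the fifth under its white lid. In w0 its lid runs from (333,352) to (379,397) and its low end is at (336–378,247), in enlarged pixels. In w1 the lid runs from (426,343) to (481,391) and the low end is at (424–473,225). This confirms it as the shaker. The box at (482,315) in w0 is empty and shut.

```bash
python3 - <<'E'
from h import *
k=1.5
P={'lidFL':((333,397),(428,392)),'lidFR':((379,397),(481,391)),'lidBL':((333,352),(426,343)),'lidBR':((379,352),(478,342)),
'lowL':((336,247),(424,225)),'lowR':((378,247),(473,225)),
'frontTopL':((219,196),(314,156)),'dishTopNear':((165,163),(224,130)),'dishTopFar':((174,286),(229,269)),
'shutFL':((461,391),(578,388)),'slabR':((262,447),(312,460)),
'div1':((86,165),(142,134)),'ladle':((319,229),(402,202))}
for n,(a,b) in P.items():
    x,e=tri(('w0',(a[0]/k,a[1]/k)),('w1',(b[0]/k,b[1]/k)));print(n,x.round(4),np.round(e,4))
E
```

```text
lidFL [0.6291 0.1032 0.1158] [0.0004 0.0004]
lidFR [0.624  0.1409 0.1175] [0.0008 0.0008]
lidBL [0.598  0.0993 0.0976] [0.0004 0.0004]
lidBR [0.5942 0.1379 0.097 ] [0.0001 0.0001]
lowL [0.5181 0.0917 0.0497] [0.0004 0.0004]
lowR [0.5133 0.1292 0.0557] [0.0004 0.0004]
frontTopL [0.4729 0.0133 0.1202] [0.0001 0.0001]
dishTopNear [ 0.4618 -0.0861 -0.0074] [0.0004 0.0004]
dishTopFar [ 0.5856 -0.0799 -0.0021] [0.0004 0.0004]
shutFL [0.6097 0.2058 0.1248] [0.0005 0.0005]
slabR [ 0.7987  0.0066 -0.0237] [0.0058 0.0058]
div1 [ 0.4699 -0.1445  0.0204] [0.0017 0.0017]
ladle [0.5044 0.0734 0.0367] [0.0009 0.0009]
```

```bash
cat >> h.py <<'E'
YAW=5.7
O=np.array([.5868,.118,.057])
def tcp(o,yaw,p,h=.005): # box underside-centre -> TCP
    n=R.from_euler('ZY',[yaw,p],degrees=True).apply([0,0,1]); return np.array(o)+h*n
E
python3 - <<'E'
from h import *
plan([(tcp(O,YAW,-25,.115),pose(YAW,-25),5),(tcp(O,YAW,-25,.085),pose(YAW,-25),3)])
print(status.get_state()['qpos'].round(2))
E
```

```text
xyz [[-0.004, 0.032, 0.067], [0.002, 0.033, 0.066], [0.007, 0.032, 0.067], [0.014, 0.033, 0.065], [0.018, 0.032, 0.064], [0.0, 0.0, 0.033], [0.0, 0.0, 0.034], [0.0, 0.0, 0.033]]
rot [[0.0, -0.083, 0.0], [0.0, -0.084, 0.0], [0.001, -0.083, 0.0], [0.0, -0.083, 0.0], [0.0, -0.083, 0.0], [0.0, 0.0, 0.0], [0.0, 0.0, 0.0], [0.0, 0.0, 0.0]]
max 0.067 0.084 end [0.5512 0.1144 0.1341]
[-0.01  0.21  1.52  0.    1.41 -1.68]
```

Call:
{"fn": "apply_moves", "kwargs": {"xyz": [[-0.004,0.032,0.067],[0.002,0.033,0.066],[0.007,0.032,0.067],[0.014,0.033,0.065],[0.018,0.032,0.064],[0,0,0.033],[0,0,0.033],[0,0,0.033]], "rot": [[0,-0.083,0],[0,-0.084,0],[0,-0.083,0],[0,-0.083,0],[0,-0.083,0],[0,0,0],[0,0,0],[0,0,0]], "hand": [0.6,0.6,0.6,0.6,0.6,0.6,0.6,0.6]}}

```text
clock: 2.92
position: [0.5541, 0.1129, 0.1349]
ee_rot: [0.217, -0.048, 0.975, 0.011]
contact_force: [-0.3, 0.3, 0.2]
width: 0.0682
gripper_force: 0.0
```

```bash
python3 - <<'E'
from h import *
now();snap('wrist','w2')
print(proj('w2',[tcp(O,YAW,-25,.036)]))
plan([(tcp(O,YAW,-25,.005),pose(YAW,-25),6)])
im=cv2.imread('pics/w2.png');cv2.imwrite('pics/w2b.png',cv2.resize(im,None,fx=1.5,fy=1.5))
E
```

```text
t 2.92 p [0.5541 0.1129 0.1349] yaw/pitch/roll [  5.6 -25.1  -0. ] w 0.0682 F [-0.3  0.3  0.2] g 0.0
[[259.84286025 205.81427852]]
xyz [[0.001, 0.001, 0.044], [0.001, 0.001, 0.043], [0.001, 0.001, 0.044], [0.001, 0.001, 0.043], [0.001, 0.002, 0.044], [0.001, 0.001, 0.043]]
rot [[0.0, 0.0, 0.0], [0.0, 0.0, 0.0], [0.0, 0.0, -0.001], [0.0, 0.0, 0.0], [-0.001, 0.0, 0.0], [0.0, -0.001, 0.0]]
max 0.044 0.001 end [0.5846 0.1179 0.0616]
```

View pics/w2b.png

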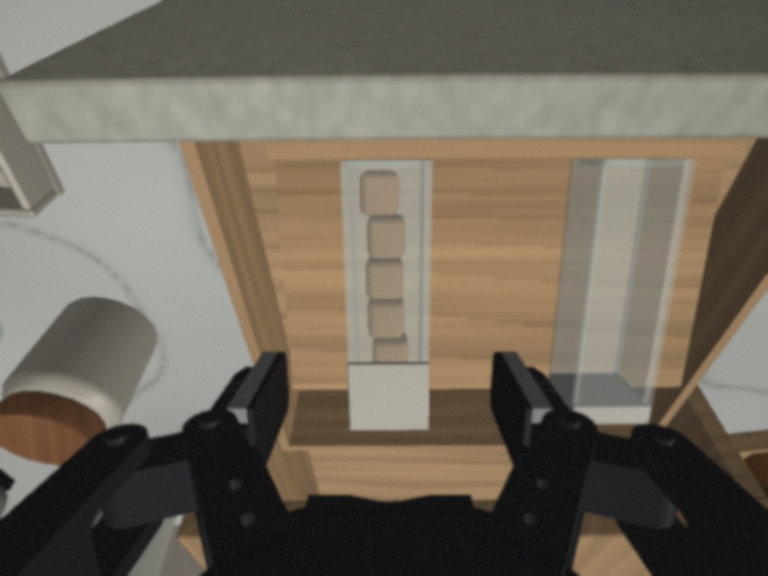

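The close crop shows the box centred on the gripper line: its column is 389 and its centre row is about 303. All five lumps show at (380,190), (385,238), (385,280), (387,320) and (389,350). I'll descend and grip.

Call:
{"fn": "apply_moves", "kwargs": {"xyz": [[0.001,0.001,0.044],[0.001,0.001,0.043],[0.001,0.001,0.044],[0.001,0.001,0.043],[0.001,0.001,0.044],[0.001,0.001,0.043],[0,0,0],[0,0,0]], "rot": [[0,0,0],[0,0,0],[0,0,0],[0,0,0],[0,0,0],[0,0,0],[0,0,0],[0,0,0]], "hand": [0.6,0.6,0.6,0.6,0.6,0.6,0.6,0.3], "force": 40}}

```text
clock: 3.98
position: [0.5828, 0.1176, 0.0622]
ee_rot: [0.216, -0.048, 0.975, 0.011]
contact_force: [-0.3, -0.1, 0.2]
width: 0.0555
gripper_force: 0.0
```

Call:
{"fn": "apply_moves", "kwargs": {"xyz": [[0,0,0],[0,0,0],[0,0,0],[0,0,0],[0,0,0]], "rot": [[0,0,0],[0,0,0],[0,0,0],[0,0,0],[0,0,0]], "hand": [0,-0.3,-0.5,-0.5,-0.5]}}

```text
clock: 4.6
position: [0.5832, 0.1176, 0.0628]
ee_rot: [0.217, -0.048, 0.975, 0.011]
contact_force: [-2.3, -0.7, 4.9]
width: 0.0375
gripper_force: 41.5
```

```bash
python3 - <<'E'
from h import *
now()
E
```

```text
t 4.6 p [0.5832 0.1176 0.0628] yaw/pitch/roll [  5.6 -25.    0. ] w 0.0375 F [-2.3 -0.7  4.9] g 41.5
```

```bash
cat >> h.py <<'E'
G=(np.array([.5832,.1176,.0628]),5.6,-25.)
C=np.array([.5225,-.1815])
def pour(by,p,dx=-.015,z=.055,yaw=1.7): # TCP for mouth lower edge over bay
    c,s=np.cos(np.radians(1.7)),np.sin(np.radians(1.7))
    M=np.array([C[0]+c*dx-s*by,C[1]+s*dx+c*by,z])
    ex=R.from_euler('ZY',[yaw,p],degrees=True).apply([1,0,0])
    return tcp(M-.0625*ex,yaw,p,.005)
E
python3 - <<'E'
from h import *
Rg=pose(5.6,-25); L=G[0]-.12*Rg.apply([0,0,1])
plan([(L,Rg,4),((.475,-.01,.17),pose(3,-10),4),(pour(.065,8,z=.08),pose(1.7,8),4)])
E
```

```text
xyz [[0.0, 0.0, -0.1], [0.0, 0.0, -0.1], [0.0, 0.0, -0.1], [0.0, 0.0, -0.1], [0.053, -0.097, -0.023], [0.053, -0.098, -0.02], [0.054, -0.098, -0.015], [0.053, -0.099, -0.012], [0.041, -0.089, 0.057], [0.035, -0.09, 0.061], [0.031, -0.089, 0.063], [0.024, -0.09, 0.065]]
rot [[0.0, 0.0, 0.0], [0.0, 0.0, 0.0], [0.0, 0.001, 0.0], [0.0, 0.0, 0.0], [0.003, 0.062, 0.01], [0.004, 0.063, 0.011], [0.003, 0.062, 0.01], [0.003, 0.063, 0.011], [0.0, 0.075, 0.005], [0.0, 0.075, 0.006], [0.0, 0.075, 0.005], [0.001, 0.075, 0.006]]
max 0.1 0.075 end [ 0.4445 -0.1188  0.0936]
```

Call:
{"fn": "apply_moves", "kwargs": {"xyz": [[0,0,-0.03],[0,0,-0.07],[0,0,-0.1],[0,0,-0.1],[0,0,-0.1],[0.053,-0.097,-0.023],[0.053,-0.098,-0.02],[0.054,-0.098,-0.015]], "rot": [[0,0,0],[0,0,0],[0,0,0],[0,0,0],[0,0,0],[0.003,0.062,0.01],[0.004,0.063,0.011],[0.003,0.062,0.01]], "hand": [-0.5,-0.5,-0.5,-0.5,-0.5,-0.5,-0.5,-0.5]}}

```text
clock: 5.6
position: [0.4876, 0.0201, 0.1697]
ee_rot: [0.118, -0.032, 0.992, 0.004]
contact_force: [0.6, 0.2, -1.8]
width: 0.0374
gripper_force: 40.8
```

Call:
{"fn": "apply_moves", "kwargs": {"xyz": [[0.053,-0.099,-0.012],[0.041,-0.089,0.057],[0.035,-0.09,0.061],[0.031,-0.089,0.063],[0.024,-0.09,0.065],[0,0,0],[0,0,0]], "rot": [[0.003,0.063,0.011],[0,0.075,0.005],[0,0.075,0.006],[0,0.075,0.005],[0,0.075,0.006],[0,0,0],[0,0,0]], "hand": [-0.5,-0.5,-0.5,-0.5,-0.5,-0.5,-0.5]}}

```text
clock: 6.48
position: [0.4438, -0.1181, 0.0931]
ee_rot: [-0.07, -0.014, 0.997, -0.0]
contact_force: [0.1, -0.0, -0.8]
width: 0.0372
gripper_force: 40.9
```

```bash
python3 - <<'E'
from h import *
now(); a=snap('side','s1');b=snap('wrist','w3')
plan([(pour(.065,18,z=.055),pose(1.7,18),4)])
x=cv2.resize(a[170:270,180:360][:,:,::-1],(720,400),interpolation=2)
cv2.imwrite('pics/s1b.png',x)
y=cv2.resize(b[:,:,::-1],None,fx=1.,fy=1.);
cv2.imwrite('pics/c1.png',np.hstack([cv2.resize(a[160:270,200:340][:,:,::-1],(440,346),interpolation=2),cv2.resize(b[60:300,150:400][:,:,::-1],(360,346))]))
E
```

```text
t 6.47 p [ 0.4438 -0.1181  0.0931] yaw/pitch/roll [1.7 8.  0.1] w 0.0372 F [ 0.1 -0.  -0.8] g 40.9
xyz [[-0.005, -0.001, 0.012], [-0.005, 0.0, 0.011], [-0.006, -0.001, 0.011], [-0.006, -0.001, 0.011]]
rot [[0.0, 0.042, 0.0], [0.0, 0.042, 0.0], [0.0, 0.041, 0.0], [0.001, 0.042, 0.0]]
max 0.012 0.042 end [ 0.4477 -0.1187  0.0792]
```

View pics/c1.png

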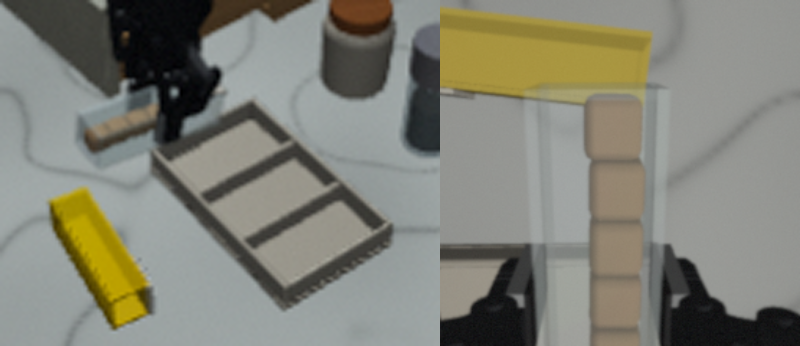

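```bash
cat >> h.py <<'E'
def bays(fn):
    im=cv2.imread(f'pics/{fn}.png').astype(int);rb=im[:,:,2]-im[:,:,0];out=[]
    c,s=np.cos(np.radians(1.7)),np.sin(np.radians(1.7))
    for by in(.065,0,-.065):
        pts=[(C[0]+c*x-s*y,C[1]+s*x+c*y,.008) for x,y in((-.053,by-.028),(.053,by-.028),(.053,by+.028),(-.053,by+.028))]
        m=np.zeros(rb.shape,np.uint8);cv2.fillPoly(m,[proj(fn,pts).round().astype(int)],1)
        v=rb[m>0];out.append((int(m.sum()),np.percentile(v,[5,50,95]).tolist(),int((v>26).sum())))
    return out
def col(fn): # brown mask runs along the box in the wrist view
    im=cv2.imread(f'pics/{fn}.png').astype(int);rb=(im[:,:,2]-im[:,:,0])[60:300,262:282].mean(1)
    b=rb>24;e=np.flatnonzero(np.diff(b.astype(int)));return (e+61).tolist()
def look(tag):
    now()
    for n in('side','top','wrist'): snap(n,n[0]+tag)
    print('side',bays('s'+tag));print('top',bays('t'+tag));print('col',col('w'+tag))
E
python3 - <<'E'
from h import *
for f in('s0','t0','s1'):print(f,bays(f))
im=cv2.imread('pics/w3.png').astype(int);rb=(im[:,:,2]-im[:,:,0])[:,262:282].mean(1);print(rb[100:310:4].round().astype(int).tolist());print(col('w3'))
E
```

```text
s0 [(535, [5.0, 12.0, 14.0], 0), (617, [5.0, 12.0, 14.0], 0), (646, [5.0, 12.0, 14.0], 0)]
t0 [(758, [17.0, 18.0, 19.0], 0), (740, [15.0, 19.0, 19.0], 0), (750, [14.0, 18.0, 19.0], 0)]
s1 [(535, [6.0, 13.0, 14.0], 0), (617, [5.0, 13.0, 14.0], 0), (646, [5.0, 13.0, 14.0], 0)]
[105, 105, 105, 105, 99, 68, 42, 15, 34, 36, 37, 36, 36, 37, 36, 36, 36, 30, 21, 32, 36, 36, 36, 36, 37, 37, 37, 36, 26, 29, 34, 36, 37, 37, 36, 37, 37, 35, 23, 32, 36, 37, 36, 36, 37, 36, 36, 19, 29, 34, 36, 36, 36]
[78, 125, 130, 171, 173, 213, 215, 252, 253, 287, 291]
```

Call:
{"fn": "apply_moves", "kwargs": {"xyz": [[-0.005,0,0.012],[-0.005,0,0.011],[-0.006,0,0.011],[-0.006,0,0.011],[0.033,0,0],[-0.033,0,0],[0,0,0]], "rot": [[0,0.042,0],[0,0.042,0],[0,0.042,0],[0,0.042,0],[0,0,0],[0,0,0],[0,0,0]], "hand": [-0.5,-0.5,-0.5,-0.5,-0.5,-0.5,-0.5]}}

```text
clock: 7.45
position: [0.4486, -0.1187, 0.0789]
ee_rot: [-0.156, -0.015, 0.988, -0.002]
contact_force: [-0.9, 0.6, -0.9]
width: 0.0374
gripper_force: 40.9
```

```bash
python3 - <<'E'
from h import *
look('2')
E
```

```text
t 7.45 p [ 0.4486 -0.1187  0.0789] yaw/pitch/roll [ 1.7 18.   0. ] w 0.0374 F [-0.9  0.6 -0.9] g 40.9
side [(535, [5.0, 13.0, 14.0], 0), (617, [6.0, 13.0, 14.0], 0), (646, [5.0, 13.0, 14.0], 0)]
top [(758, [10.0, 16.0, 26.0], 15), (740, [0.0, 16.5, 22.0], 0), (750, [15.450000000000003, 20.0, 21.0], 0)]
col [86, 130, 132, 175, 177, 217, 219, 256, 257, 292, 295]
```

Call:
{"fn": "apply_moves", "kwargs": {"xyz": [[0.06,0,0],[-0.06,0,0],[0.06,0,0],[-0.06,0,0],[0.06,0,0],[-0.06,0,0],[0,0,0]], "rot": [[0,0,0],[0,0,0],[0,0,0],[0,0,0],[0,0,0],[0,0,0],[0,0,0]], "hand": [-0.5,-0.5,-0.5,-0.5,-0.5,-0.5,-0.5]}}

```text
clock: 8.48
position: [0.449, -0.1189, 0.0782]
ee_rot: [-0.157, -0.015, 0.988, -0.002]
contact_force: [0.1, -0.6, -1.5]
width: 0.0376
gripper_force: 40.9
```

```bash
python3 - <<'E'
from h import *
look('3')
E
```

```text
t 8.47 p [ 0.449  -0.1189  0.0782] yaw/pitch/roll [ 1.7 18.   0. ] w 0.0376 F [ 0.1 -0.6 -1.5] g 40.9
side [(535, [5.0, 13.0, 39.0], 44), (617, [5.0, 13.0, 14.0], 0), (646, [5.0, 13.0, 14.0], 0)]
top [(758, [10.0, 16.0, 26.0], 16), (740, [-0.04999999999999716, 17.0, 22.0], 0), (750, [15.0, 20.0, 21.0], 0)]
col [86, 148, 214, 251, 257, 291, 295]
```

```bash
python3 - <<'E'
from h import *
a=cv2.imread('pics/s3.png');b=cv2.imread('pics/w3.png');
cv2.imwrite('pics/c2.png',np.hstack([cv2.resize(a[160:270,200:340],(440,346),interpolation=2),cv2.resize(b[60:300,150:400],(360,346))]))
E
```

```text
(no output)
```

View pics/c2.png

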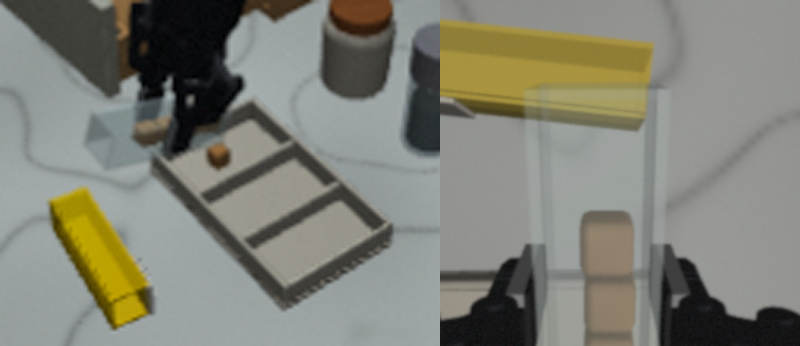

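One lump lies in the near bay at (218,155) in the crop. The file moved about 40 mm towards the mouth. Next is the middle bay.

Call:
{"fn": "apply_moves", "kwargs": {"xyz": [[0,-0.06,0],[0,-0.1,0],[0,-0.057,0],[0,0,0],[0.06,0,0],[-0.06,0,0],[0,0,0],[0,0,0]], "rot": [[0,0,0],[0,0,0],[0,0,0],[0,0,0],[0,0,0],[0,0,0],[0,0,0],[0,0,0]], "hand": [-0.5,-0.5,-0.5,-0.5,-0.5,-0.5,-0.5,-0.5]}}

```text
clock: 9.62
position: [0.4495, -0.1833, 0.0785]
ee_rot: [-0.158, -0.015, 0.987, -0.002]
contact_force: [0.4, 0.2, -0.4]
width: 0.0375
gripper_force: 40.9
```

```bash
python3 - <<'E'
from h import *
look('4')
E
```

```text
t 9.62 p [ 0.4495 -0.1833  0.0785] yaw/pitch/roll [ 1.7 18.2  0. ] w 0.0375 F [ 0.4  0.2 -0.4] g 40.9
side [(535, [-11.0, -3.0, 28.59999999999991], 33), (617, [1.0, 13.0, 41.0], 51), (646, [5.0, 13.0, 14.0], 0)]
top [(758, [12.850000000000001, 16.0, 24.0], 2), (740, [10.0, 15.0, 25.0], 11), (750, [-1.0, 12.0, 23.0], 0)]
col [76, 139, 224, 261, 266]
```

Call:
{"fn": "apply_moves", "kwargs": {"xyz": [[0,-0.06,0],[0,-0.1,0],[0,-0.057,0],[0,0,0]], "rot": [[0,0,0],[0,0,0],[0,0,0],[0,0,0]], "hand": [-0.5,-0.5,-0.5,-0.5]}}

```text
clock: 10.28
position: [0.4517, -0.2503, 0.0783]
ee_rot: [-0.157, -0.013, 0.987, -0.002]
contact_force: [0.4, -0.2, -1.7]
width: 0.0373
gripper_force: 40.9
```

```bash
python3 - <<'E'
from h import *
look('5')
E
```

```text
t 10.28 p [ 0.4517 -0.2503  0.0783] yaw/pitch/roll [ 1.5 18.1  0. ] w 0.0373 F [ 0.4 -0.2 -1.7] g 40.9
side [(535, [-5.0, 5.0, 23.299999999999955], 24), (617, [-12.0, -3.0, 34.0], 44), (646, [-4.0, 12.0, 14.0], 0)]
top [(758, [17.0, 20.0, 27.0], 47), (740, [14.0, 16.0, 24.0], 1), (750, [11.0, 14.0, 20.0], 0)]
col [225, 262, 267]
```

Call:
{"fn": "apply_moves", "kwargs": {"xyz": [[0.06,0,0],[-0.06,0,0],[0.06,0,0],[-0.06,0,0],[0,0,0],[0,0,0]], "rot": [[0,0,0],[0,0,0],[0,0,0],[0,0,0],[0,0,0],[0,0,0]], "hand": [-0.5,-0.5,-0.5,-0.5,-0.5,-0.5]}}

```text
clock: 11.18
position: [0.4515, -0.2487, 0.0783]
ee_rot: [-0.158, -0.015, 0.987, -0.002]
contact_force: [0.4, -0.4, -0.7]
width: 0.0373
gripper_force: 40.9
```

```bash
python3 - <<'E'
from h import *
look('6')
E
```

```text
t 11.18 p [ 0.4515 -0.2487  0.0783] yaw/pitch/roll [ 1.7 18.2  0. ] w 0.0373 F [ 0.4 -0.4 -0.7] g 40.9
side [(535, [-5.0, 3.0, 22.299999999999955], 25), (617, [-12.0, -4.0, 17.0], 14), (646, [-4.0, 13.0, 35.75], 48)]
top [(758, [17.0, 20.0, 27.0], 47), (740, [14.0, 16.0, 24.0], 1), (750, [11.0, 13.0, 20.0], 0)]
col [267]
```

```bash
python3 - <<'E'
from h import *
p,r=pour(-.065,18),pose(1.7,18)
plan([((.40,-.25,.16),pose(1.7,5),3)])
E
```

```text
xyz [[0.083, 0.0, -0.068], [0.077, 0.001, -0.075], [0.071, 0.0, -0.08]]
rot [[0.0, -0.073, 0.0], [0.0, -0.073, 0.0], [0.001, -0.073, 0.0]]
max 0.083 0.073 end [ 0.3999 -0.25    0.1601]
```

Call:
{"fn": "apply_moves", "kwargs": {"xyz": [[0,0,-0.03],[0,0,-0.05],[0.02,0,-0.06],[0.04,0,-0.06],[0.05,0,-0.06],[0.04,0,0],[0,0,0]], "rot": [[0,-0.1,0],[0,-0.15,0],[0,-0.1,0],[0,0,0],[0,0,0],[0,0,0],[0,0,0]], "hand": [-0.5,-0.5,-0.5,-0.5,-0.5,-0.5,-0.5]}}

```text
clock: 12.2
position: [0.411, -0.2497, 0.1534]
ee_rot: [0.024, -0.014, 1.0, 0.001]
contact_force: [0.8, -0.7, -0.6]
width: 0.0377
gripper_force: 40.9
```

```bash
python3 - <<'E'
from h import *
look('7')
a=cv2.imread('pics/s7.png');b=cv2.imread('pics/t7.png')
cv2.imwrite('pics/c3.png',np.hstack([cv2.resize(a[150:280,200:345],(440,394),interpolation=2),cv2.resize(b[130:260,225:345],(360,390),interpolation=2)[:390] if 0 else cv2.resize(b[130:260,225:345],(360,394),interpolation=2)]))
E
```

```text
t 12.2 p [ 0.411  -0.2497  0.1534] yaw/pitch/roll [ 1.6 -2.8  0.1] w 0.0377 F [ 0.8 -0.7 -0.6] g 40.9
side [(535, [-12.0, -5.0, 6.0], 3), (617, [-5.0, 13.0, 39.19999999999993], 47), (646, [5.0, 13.0, 48.75], 57)]
top [(758, [17.0, 19.0, 25.299999999999955], 38), (740, [16.0, 20.0, 32.29999999999973], 44), (750, [-10.0, 19.0, 37.549999999999955], 45)]
col [270]
```

View pics/c3.png

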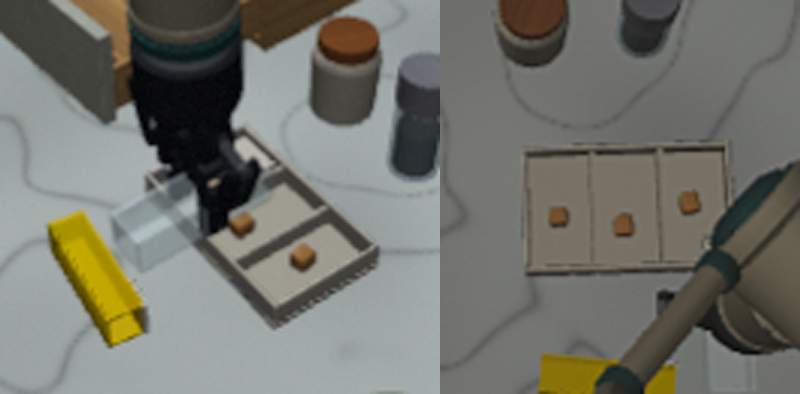

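Each bay now holds one lump: top-view crop (558,216), (624,224) and (689,202). Two lumps are still in the box.

```bash
python3 - <<'E'
from h import *
plan([(pour(-.065,18,dx=-.035),pose(1.7,18),4)])
E
```

```text
xyz [[-0.013, 0.0, 0.063], [-0.019, 0.0, 0.061], [-0.024, 0.0, 0.059], [-0.03, 0.0, 0.056]]
rot [[0.0, 0.087, 0.0], [0.001, 0.087, 0.0], [0.0, 0.086, 0.0], [0.0, 0.087, 0.0]]
max 0.063 0.087 end [ 0.4317 -0.2492  0.0791]
```

Call:
{"fn": "apply_moves", "kwargs": {"xyz": [[-0.013,0,0.063],[-0.019,0,0.061],[-0.024,0,0.059],[-0.03,0,0.056],[0,0,0],[0.06,0,0],[-0.06,0,0],[0,0,0]], "rot": [[0,0.087,0],[0,0.087,0],[0,0.087,0],[0,0.087,0],[0,0,0],[0,0,0],[0,0,0],[0,0,0]], "hand": [-0.5,-0.5,-0.5,-0.5,-0.5,-0.5,-0.5,-0.5]}}

```text
clock: 13.35
position: [0.4318, -0.2499, 0.0809]
ee_rot: [-0.155, -0.014, 0.988, -0.003]
contact_force: [-0.2, 0.0, -0.3]
width: 0.0374
gripper_force: 40.9
```

```bash
python3 - <<'E'
from h import *
look('8')
E
```

```text
t 13.35 p [ 0.4318 -0.2499  0.0809] yaw/pitch/roll [ 1.6 17.8 -0. ] w 0.0374 F [-0.2  0.  -0.3] g 40.9
side [(535, [-6.0, -2.0, 14.0], 4), (617, [-12.0, -4.0, 9.199999999999932], 4), (646, [-4.0, 13.0, 49.0], 57)]
top [(758, [17.0, 21.0, 29.149999999999977], 57), (740, [10.0, 17.0, 25.0], 5), (750, [11.0, 16.0, 22.0], 2)]
col [279]
```

Call:
{"fn": "apply_moves", "kwargs": {"xyz": [[0.06,0,0],[-0.06,0,0],[0.06,0,0],[-0.06,0,0],[0,0,0],[0,0,0]], "rot": [[0,0,0],[0,0,0],[0,0,0],[0,0,0],[0,0,0],[0,0,0]], "hand": [-0.5,-0.5,-0.5,-0.5,-0.5,-0.5]}}

```text
clock: 14.25
position: [0.4313, -0.2493, 0.0797]
ee_rot: [-0.157, -0.015, 0.988, -0.002]
contact_force: [-0.8, -0.4, -0.9]
width: 0.0372
gripper_force: 40.9
```

```bash
python3 - <<'E'
from h import *
look('9')
E
```

```text
t 14.25 p [ 0.4313 -0.2493  0.0797] yaw/pitch/roll [ 1.7 18.   0. ] w 0.0372 F [-0.8 -0.4 -0.9] g 40.9
side [(535, [-6.0, -3.0, 14.0], 4), (617, [-12.0, -4.0, 4.0], 3), (646, [-3.0, 13.0, 73.25], 97)]
top [(758, [17.0, 21.0, 28.299999999999955], 57), (740, [10.0, 17.0, 25.0], 3), (750, [11.0, 16.0, 22.0], 1)]
col []
```

Call:
{"fn": "apply_moves", "kwargs": {"xyz": [[0,0.06,0],[0,0.1,0],[0,0.057,0],[0,0,0],[0.06,0,0],[-0.06,0,0],[0.06,0,0],[-0.06,0,0]], "rot": [[0,0,0],[0,0,0],[0,0,0],[0,0,0],[0,0,0],[0,0,0],[0,0,0],[0,0,0]], "hand": [-0.5,-0.5,-0.5,-0.5,-0.5,-0.5,-0.5,-0.5]}}

```text
clock: 15.4
position: [0.4275, -0.1846, 0.0806]
ee_rot: [-0.157, -0.014, 0.987, -0.002]
contact_force: [0.5, 0.6, -1.6]
width: 0.0376
gripper_force: 40.9
```

```bash
python3 - <<'E'
from h import *
look('10')
plan([(pour(0,34,dx=-.035),pose(1.7,34),3)])
E
```

```text
t 15.4 p [ 0.4275 -0.1846  0.0806] yaw/pitch/roll [ 1.6 18.1  0. ] w 0.0376 F [ 0.5  0.6 -1.6] g 40.9
side [(535, [-10.0, -4.0, 7.2999999999999545], 0), (617, [3.0, 13.0, 65.0], 87), (646, [5.0, 13.0, 72.75], 98)]
top [(758, [8.0, 17.0, 24.0], 0), (740, [11.0, 16.0, 22.0], 1), (750, [-1.0, 12.0, 22.0], 0)]
col [102, 161]
xyz [[-0.004, 0.001, -0.018], [-0.002, 0.0, -0.018], [0.0, 0.001, -0.019]]
rot [[0.0, 0.089, 0.0], [0.0, 0.089, 0.0], [0.0, 0.089, 0.0]]
max 0.019 0.089 end [ 0.4384 -0.184   0.0942]
```

```bash
python3 - <<'E'
from h import *
plan([((.44,-.17,.16),pose(2,0),3),((.47,.0,.19),pose(4,-12),5)])
E
```

```text
xyz [[0.017, 0.016, -0.088], [0.007, 0.016, -0.09], [-0.002, 0.017, -0.09], [-0.024, 0.113, -0.02], [-0.025, 0.112, -0.019], [-0.027, 0.112, -0.017], [-0.029, 0.112, -0.017], [-0.03, 0.112, -0.015]]
rot [[0.0, -0.1, -0.002], [0.001, -0.1, -0.002], [0.0, -0.1, -0.001], [-0.001, -0.04, -0.007], [0.0, -0.04, -0.006], [-0.001, -0.04, -0.007], [-0.001, -0.04, -0.007], [0.0, -0.04, -0.007]]
max 0.113 0.1 end [4.7e-01 1.0e-04 1.9e-01]
```

Call:
{"fn": "apply_moves", "kwargs": {"xyz": [[0.017,0.016,-0.088],[0.007,0.016,-0.09],[-0.002,0.017,-0.09],[-0.024,0.113,-0.02],[-0.025,0.112,-0.019],[-0.027,0.112,-0.017],[-0.029,0.112,-0.017],[-0.03,0.112,-0.015]], "rot": [[0,-0.1,-0.002],[0,-0.1,-0.002],[0,-0.1,-0.001],[0,-0.04,-0.007],[0,-0.04,-0.006],[0,-0.04,-0.007],[0,-0.04,-0.007],[0,-0.04,-0.007]], "hand": [-0.5,-0.5,-0.5,-0.5,-0.5,-0.5,-0.5,-0.5]}}

```text
clock: 16.55
position: [0.4689, 0.0014, 0.1903]
ee_rot: [0.105, -0.035, 0.994, 0.002]
contact_force: [-0.7, -0.0, -0.9]
width: 0.0377
gripper_force: 40.9
```

```bash
python3 - <<'E'
from h import *
look('11')
a=cv2.imread('pics/s11.png');b=cv2.imread('pics/t11.png');c=cv2.imread('pics/w11.png')
cv2.imwrite('pics/c4.png',np.hstack([cv2.resize(a[150:280,200:345],(330,300),interpolation=2),cv2.resize(b[150:240,235:335],(240,300),interpolation=2),cv2.resize(c[50:330,150:380],(230,300))]))
Rg=pose(5.6,-25)
L=G[0]-.12*Rg.apply([0,0,1]);
plan([(L,Rg,4),(G[0]-.02*Rg.apply([0,0,1]),Rg,4)])
E
```

```text
t 16.55 p [0.4689 0.0014 0.1903] yaw/pitch/roll [  4.  -12.   -0.1] w 0.0377 F [-0.7 -0.  -0.9] g 40.9
side [(535, [5.0, 13.0, 39.0], 46), (617, [5.0, 13.0, 65.19999999999993], 88), (646, [5.0, 13.0, 69.0], 93)]
top [(758, [17.0, 19.0, 25.149999999999977], 37), (740, [16.0, 19.0, 60.049999999999955], 77), (750, [14.0, 19.0, 61.0], 80)]
col []
xyz [[-0.056, 0.089, 0.027], [-0.054, 0.088, 0.031], [-0.053, 0.087, 0.034], [-0.052, 0.088, 0.038], [0.0, 0.0, 0.083], [0.0, 0.0, 0.084], [0.0, 0.0, 0.083], [0.0, 0.0, 0.083]]
rot [[-0.003, -0.054, -0.005], [-0.002, -0.055, -0.006], [-0.003, -0.054, -0.005], [-0.002, -0.054, -0.006], [0.0, 0.0, 0.0], [0.0, 0.0, 0.0], [0.0, 0.0, 0.0], [0.0, 0.0, 0.0]]
max 0.089 0.055 end [0.5748 0.1168 0.081 ]
```

View pics/c4.png

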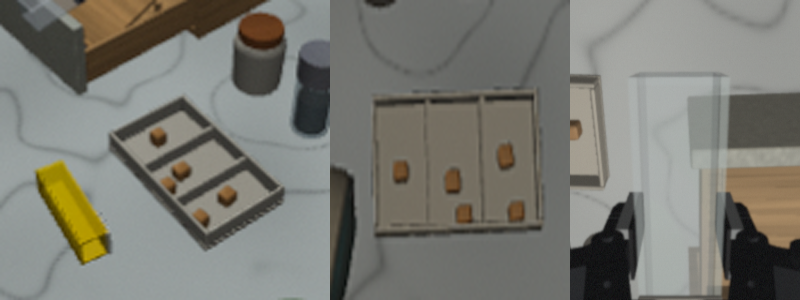

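All five lumps lie in the dish (one, two and two per bay), and the box is empty with no slip in the grip. I'll put it back now, aiming 3 mm up-slope to clear the stop.

Call:
{"fn": "apply_moves", "kwargs": {"xyz": [[-0.058,0.089,0.027],[-0.056,0.088,0.031],[-0.056,0.087,0.034],[-0.055,0.088,0.038],[0,0,0.083],[0,0,0.084],[0,0,0.083],[0,0,0.083]], "rot": [[-0.003,-0.054,-0.005],[-0.002,-0.055,-0.006],[-0.003,-0.054,-0.005],[-0.002,-0.054,-0.006],[0,0,0],[0,0,0],[0,0,0],[0,0,0]], "hand": [-0.5,-0.5,-0.5,-0.5,-0.5,-0.5,-0.5,-0.5]}}

```text
clock: 17.7
position: [0.5795, 0.1145, 0.0807]
ee_rot: [0.216, -0.046, 0.975, 0.01]
contact_force: [0.6, -0.4, -0.2]
width: 0.0377
gripper_force: 41.0
```

```bash
python3 - <<'E'
from h import *
now(); Rg=pose(5.6,-25); plan([(G[0]+Rg.apply([-.003,0,0]),Rg,3)])
E
```

```text
t 17.7 p [0.5795 0.1145 0.0807] yaw/pitch/roll [  5.4 -24.9  -0. ] w 0.0377 F [ 0.6 -0.4 -0.2] g 41.0
xyz [[0.001, 0.003, 0.02], [0.001, 0.003, 0.02], [0.001, 0.003, 0.02]]
rot [[-0.001, 0.0, -0.001], [0.0, -0.001, -0.001], [-0.001, 0.0, -0.001]]
max 0.02 0.001 end [0.586  0.1178 0.064 ]
```

Call:
{"fn": "apply_moves", "kwargs": {"xyz": [[0.001,0.003,0.02],[0.001,0.003,0.02],[0.001,0.003,0.017],[0,0,0]], "rot": [[0,0,-0.001],[0,0,-0.001],[0,0,-0.001],[0,0,0]], "hand": [-0.5,-0.5,-0.5,-0.5]}}

```text
clock: 18.2
position: [0.5852, 0.1191, 0.0663]
ee_rot: [0.216, -0.048, 0.975, 0.01]
contact_force: [-0.3, -0.3, -0.3]
width: 0.0376
gripper_force: 41.0
```

Call:
{"fn": "apply_moves", "kwargs": {"xyz": [[0,0,0.004],[0,0,0.003],[0,0,0]], "rot": [[0,0,0],[0,0,0],[0,0,0]], "hand": [-0.5,-0.5,-0.5]}}

```text
clock: 18.58
position: [0.5864, 0.1193, 0.0647]
ee_rot: [0.217, -0.048, 0.975, 0.01]
contact_force: [-0.8, 0.1, 2.2]
width: 0.0372
gripper_force: 41.2
```

Call:
{"fn": "apply_moves", "kwargs": {"xyz": [[0,0,0],[0,0,0],[0,0,0],[0,0,0],[0,0,-0.03],[0,0,-0.06],[0,0,-0.09],[0,0,-0.09]], "rot": [[0,0,0],[0,0,0],[0,0,0],[0,0,0],[0,0,0],[0,0,0],[0,0,0],[0,0,0]], "hand": [-0.2,0.1,0.4,0.5,0.5,0.5,0.5,0.5]}}

```text
clock: 19.58
position: [0.5514, 0.1159, 0.1386]
ee_rot: [0.216, -0.048, 0.975, 0.01]
contact_force: [0.6, 0.2, 0.1]
width: 0.064
gripper_force: 0.0
```

```bash
python3 - <<'E'
from h import *
now();snap('wrist','w12')
im=cv2.imread('pics/w12.png');cv2.imwrite('pics/w12b.png',cv2.resize(im,None,fx=1.5,fy=1.5))
ex=R.from_euler('ZY',[YAW,-25],degrees=True)
for c in((62.5,19,39),(62.5,-19,39),(28.5,19,39),(28.5,-19,39),(-62.5,19,36),(-62.5,-19,36)): print(c,(proj('w12',O+ex.apply(np.array(c)/1000))*1.5).round())
E
```

```text
t 19.57 p [0.5514 0.1159 0.1386] yaw/pitch/roll [  5.6 -25.   -0.1] w 0.064 F [0.6 0.2 0.1] g 0.0
(62.5, 19, 39) [[422. 428.]]
(62.5, -19, 39) [[345. 428.]]
(28.5, 19, 39) [[423. 366.]]
(28.5, -19, 39) [[343. 366.]]
(-62.5, 19, 36) [[427. 168.]]
(-62.5, -19, 36) [[337. 168.]]
```

View pics/w12b.png

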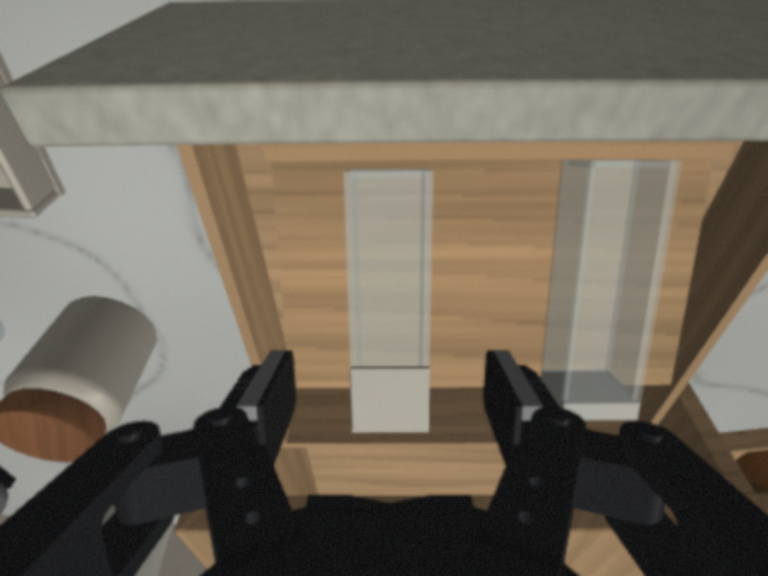

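The box lies back on the rest: its low end is at (389,170), the lid front edge at row 433 and the lid's back edge at row 367. That is within 2–3 mm of where it lay, and the shut box is untouched. Next I'll push the drawer shut with closed fingers tilted forward.

```bash
python3 - <<'E'
from h import *
print(status.get_state()['qpos'].round(2))
F=np.array([.4589,.1605]);d=np.array([np.cos(np.radians(5.7)),np.sin(np.radians(5.7))])
P=pose(5.7,-50)
a=F-.055*d;b=F-.02*d
plan([((.53,.116,.21),pose(5.7,-25),2),((*(F-.09*d),.20),P,5),((*a,.11),P,3),((*b,.075),P,3)])
E
```

```text
[ 0.08  0.14  2.03  0.01  0.53 -1.6 ]
xyz [[-0.015, 0.003, -0.118], [-0.016, 0.004, -0.118], [0.097, 0.034, -0.038], [0.094, 0.034, -0.047], [0.089, 0.035, -0.054], [0.084, 0.034, -0.062], [0.079, 0.034, -0.069], [0.052, 0.0, 0.094], [0.051, 0.0, 0.094], [0.052, 0.0, 0.094], [0.005, 0.0, 0.055], [0.004, 0.0, 0.055], [0.005, 0.0, 0.055]]
rot [[-0.001, 0.003, 0.0], [-0.001, 0.002, -0.001], [0.0, -0.083, 0.0], [0.0, -0.083, 0.0], [0.0, -0.084, 0.0], [0.0, -0.083, 0.0], [0.0, -0.083, 0.0], [0.0, 0.0, 0.0], [0.0, 0.0, 0.0], [0.0, 0.0, 0.0], [0.0, 0.0, 0.0], [0.0, 0.0, 0.0], [0.0, 0.0, 0.0]]
max 0.118 0.084 end [0.4391 0.1586 0.0749]
```

```bash
python3 - <<'E'
from h import *
from scipy.optimize import least_squares
D=[((.2765,1.506,1.3607),(.21722,.53188,.23055)),((.21,1.52,1.41),(.537,.064,.2607)),((.14,2.03,.53),(.5514,.1159,.1386))]
s=status.get_state();D[2]=(s['qpos'][[1,2,4]],s['position'])
def fk(x,q):
    a,h,L1,L2,l=x;s2=q[0];s3=s2+q[1];s5=s3+q[2]
    return a+L1*np.sin(s2)+L2*np.sin(s3)+l*np.sin(s5),h+L1*np.cos(s2)+L2*np.cos(s3)+l*np.cos(s5)
off=.067
def f(x):
    e=[]
    for q,p in D:
        r,z=fk(x,q);e+=[r-np.sqrt(p[0]**2+p[1]**2-off**2),z-p[2]]
    return e+list(.02*(x-np.array([0,.25,.4,.4,.25])))
x=least_squares(f,[0,.25,.4,.4,.25]).x;print(x.round(3),np.round(f(x),4)[:6])
F=np.array([.4589,.1605]);d=np.array([.995,.0993])
for k in(-.02,.05,.1,.15,.2):
  for z in (.075,.095,.105):
    for p in(0,-20,-30,-40):
      P=F+(k-.007)*d;r=np.sqrt(P@P-off**2);S=np.pi+np.radians(p)
      s=least_squares(lambda q:[fk(x,(q[0],q[1],S-q[0]-q[1]))[0]-r,fk(x,(q[0],q[1],S-q[0]-q[1]))[1]-z],[.3,1.6])
      q=s.x;print(k,z,p,q.round(2),'q5',round(S-q.sum(),2),'e',round(s.cost,6))
E
```

```text
[0.056 0.055 0.554 0.37  0.278] [-0.0015  0.0013  0.0012 -0.0009  0.0002 -0.0003]
-0.02 0.075 0 [0.22 2.07] q5 0.86 e 0.0
-0.02 0.075 -20 [0.09 2.3 ] q5 0.4 e 0.0
-0.02 0.075 -30 [0.06 2.42] q5 0.14 e 0.0
-0.02 0.075 -40 [0.06 2.55] q5 -0.17 e 0.0
-0.02 0.095 0 [0.19 2.03] q5 0.92 e 0.0
-0.02 0.095 -20 [0.06 2.26] q5 0.48 e 0.0
-0.02 0.095 -30 [0.02 2.38] q5 0.22 e 0.0
-0.02 0.095 -40 [0.01 2.51] q5 -0.07 e 0.0
-0.02 0.105 0 [0.18 2.02] q5 0.95 e 0.0
-0.02 0.105 -20 [0.04 2.24] q5 0.51 e 0.0
-0.02 0.105 -30 [-0.    2.36] q5 0.26 e 0.0
-0.02 0.105 -40 [-0.02  2.49] q5 -0.03 e 0.0
0.05 0.075 0 [0.32 1.91] q5 0.91 e 0.0
0.05 0.075 -20 [0.2  2.15] q5 0.44 e 0.0
0.05 0.075 -30 [0.17 2.28] q5 0.17 e 0.0
0.05 0.075 -40 [0.17 2.41] q5 -0.14 e 0.0
0.05 0.095 0 [0.3  1.88] q5 0.96 e 0.0
0.05 0.095 -20 [0.17 2.12] q5 0.5 e 0.0
0.05 0.095 -30 [0.13 2.25] q5 0.24 e 0.0
0.05 0.095 -40 [0.12 2.38] q5 -0.06 e 0.0
0.05 0.105 0 [0.29 1.86] q5 0.99 e 0.0
0.05 0.105 -20 [0.16 2.1 ] q5 0.53 e 0.0
0.05 0.105 -30 [0.12 2.23] q5 0.27 e 0.0
0.05 0.105 -40 [0.1  2.36] q5 -0.02 e 0.0
0.1 0.075 0 [0.4  1.79] q5
[... 705 characters left out ...]
[0.28 2.03] q5 0.3 e 0.0
0.15 0.095 -40 [0.27 2.17] q5 0.01 e 0.0
0.15 0.105 0 [0.44 1.61] q5 1.09 e 0.0
0.15 0.105 -20 [0.31 1.88] q5 0.6 e 0.0
0.15 0.105 -30 [0.27 2.02] q5 0.33 e 0.0
0.15 0.105 -40 [0.25 2.15] q5 0.04 e 0.0
0.2 0.075 0 [0.55 1.51] q5 1.08 e 0.0
0.2 0.075 -20 [0.42 1.8 ] q5 0.57 e 0.0
0.2 0.075 -30 [0.38 1.94] q5 0.29 e 0.0
0.2 0.075 -40 [0.37 2.08] q5 -0.0 e 0.0
0.2 0.095 0 [0.53 1.48] q5 1.13 e 0.0
0.2 0.095 -20 [0.4  1.77] q5 0.62 e 0.0
0.2 0.095 -30 [0.36 1.91] q5 0.35 e 0.0
0.2 0.095 -40 [0.34 2.05] q5 0.06 e 0.0
0.2 0.105 0 [0.52 1.47] q5 1.15 e 0.0
0.2 0.105 -20 [0.39 1.76] q5 0.65 e 0.0
0.2 0.105 -30 [0.34 1.9 ] q5 0.38 e 0.0
0.2 0.105 -40 [0.32 2.04] q5 0.09 e 0.0
```

```bash
python3 - <<'E'
from h import *
F=np.array([.4589,.1605]);d=np.array([.995,.0993]);P=pose(10,-30)
plan([((.53,.116,.21),pose(5.7,-25),2),((*(F-.05*d),.20),P,4),((*(F-.035*d),.09),P,4),((*(F-.02*d),.09),P,2)])
plan([((*(F+.18*d),.09),P,14)],start=((*(F-.02*d),.09),P))
E
```

```text
xyz [[-0.015, 0.003, -0.118], [-0.016, 0.004, -0.118], [0.091, 0.043, -0.034], [0.09, 0.044, -0.035], [0.089, 0.047, -0.036], [0.087, 0.048, -0.038], [0.035, -0.001, 0.085], [0.035, -0.001, 0.086], [0.035, -0.001, 0.085], [0.035, -0.001, 0.086], [-0.022, -0.002, 0.012], [-0.021, -0.002, 0.013]]
rot [[-0.001, 0.003, 0.0], [-0.001, 0.002, -0.001], [-0.008, -0.021, -0.016], [-0.008, -0.02, -0.016], [-0.009, -0.021, -0.016], [-0.008, -0.021, -0.016], [0.0, 0.0, 0.0], [0.0, 0.0, 0.0], [0.0, 0.0, 0.0], [0.0, 0.0, 0.0], [0.0, 0.0, 0.0], [0.0, 0.0, 0.0]]
max 0.118 0.021 end [0.439  0.1584 0.0899]
xyz [[-0.041, -0.004, 0.024], [-0.041, -0.003, 0.023], [-0.041, -0.004, 0.024], [-0.041, -0.003, 0.024], [-0.042, -0.004, 0.024], [-0.041, -0.003, 0.023], [-0.041, -0.004, 0.024], [-0.041, -0.004, 0.024], [-0.041, -0.003, 0.024], [-0.041, -0.004, 0.023], [-0.041, -0.003, 0.024], [-0.041, -0.004, 0.024], [-0.042, -0.003, 0.024], [-0.041, -0.004, 0.023]]
rot [[0.0, 0.0, 0.0], [0.0, 0.0, 0.0], [0.0, 0.0, 0.0], [0.0, 0.0, 0.0], [0.0, 0.0, 0.0], [0.0, 0.0, 0.0], [0.0, 0.0, 0.0], [0.0, 0.0, 0.0], [0.0, 0.0, 0.0], [0.0, 0.0, 0.0], [0.0, 0.0, 0.0], [0.0, 0.0, 0.0], [0.0, 0.0, 0.0], [0.0, 0.0, 0.0]]
max 0.042 0.0 end [0.638  0.1784 0.0901]
```

Call:
{"fn": "apply_moves", "kwargs": {"xyz": [[-0.015,0.003,-0.118],[-0.016,0.004,-0.118],[0.091,0.043,-0.034],[0.09,0.044,-0.035],[0.089,0.047,-0.036],[0.087,0.048,-0.038],[0.035,0,0.085],[0.035,0,0.085]], "rot": [[0,0.002,0],[0,0.002,0],[-0.008,-0.021,-0.016],[-0.008,-0.02,-0.016],[-0.009,-0.021,-0.016],[-0.008,-0.021,-0.016],[0,0,0],[0,0,0]], "hand": [0.5,0.2,-0.5,-1,-1,-1,-1,-1]}}

```text
clock: 20.62
position: [0.4163, 0.1573, 0.1416]
ee_rot: [0.257, -0.084, 0.962, 0.022]
contact_force: [-0.3, -0.5, 0.4]
width: 0.0002
gripper_force: 0.0
```

Call:
{"fn": "apply_moves", "kwargs": {"xyz": [[0.035,0,0.085],[0.035,0,0.085],[-0.02,-0.002,0.012],[-0.02,-0.002,0.012],[0,0,0]], "rot": [[0,0,0],[0,0,0],[0,0,0],[0,0,0],[0,0,0]], "hand": [-1,-1,-1,-1,-1]}}

```text
clock: 21.25
position: [0.4395, 0.1597, 0.088]
ee_rot: [0.258, -0.083, 0.962, 0.022]
contact_force: [0.2, 0.5, 0.5]
width: -0.0003
gripper_force: 0.0
```

```bash
python3 - <<'E'
from h import *
now();print(status.get_state()['qpos'].round(2))
F=np.array([.4589,.1605]);d=np.array([.995,.0993]);P=pose(10,-30)
plan([((*(F+.0*d),.09),P,2),((*(F+.15*d),.09),P,12)])
E
```

```text
t 21.25 p [0.4395 0.1597 0.088 ] yaw/pitch/roll [  9.9 -30.   -0. ] w -0.0003 F [0.2 0.5 0.5] g 0.0
[ 0.22  0.09  2.35 -0.13  0.18 -1.41]
xyz [[-0.029, -0.004, 0.013], [-0.03, -0.004, 0.013], [-0.036, -0.003, 0.021], [-0.036, -0.003, 0.021], [-0.036, -0.003, 0.02], [-0.036, -0.004, 0.021], [-0.036, -0.003, 0.021], [-0.036, -0.003, 0.021], [-0.036, -0.003, 0.021], [-0.036, -0.003, 0.02], [-0.036, -0.003, 0.021], [-0.036, -0.004, 0.021], [-0.036, -0.003, 0.021], [-0.036, -0.003, 0.02]]
rot [[-0.001, 0.0, -0.001], [-0.001, 0.0, 0.0], [0.0, 0.0, 0.0], [0.0, 0.0, 0.0], [0.0, 0.0, 0.0], [0.0, 0.0, 0.0], [0.0, 0.0, 0.0], [0.0, 0.0, 0.0], [0.0, 0.0, 0.0], [0.0, 0.0, 0.0], [0.0, 0.0, 0.0], [0.0, 0.0, 0.0], [0.0, 0.0, 0.0], [0.0, 0.0, 0.0]]
max 0.036 0.001 end [0.6082 0.1754 0.0902]
```

Step 2 needs the box to rest released for 0.3 s, and that time has passed. Pushing now, slowly.

Call:
{"fn": "apply_moves", "kwargs": {"xyz": [[-0.022,-0.002,0.012],[-0.022,-0.002,0.012],[-0.025,-0.002,0.014],[-0.03,-0.003,0.017],[-0.036,-0.003,0.021],[-0.036,-0.003,0.021],[-0.036,-0.003,0.021],[-0.036,-0.003,0.021]], "rot": [[0,0,0],[0,0,0],[0,0,0],[0,0,0],[0,0,0],[0,0,0],[0,0,0],[0,0,0]], "hand": [-1,-1,-1,-1,-1,-1,-1,-1]}}

```text
clock: 22.25
position: [0.5222, 0.1677, 0.0862]
ee_rot: [0.256, -0.084, 0.963, 0.022]
contact_force: [-4.0, 0.4, 1.7]
width: 0.0002
gripper_force: 1.3
```

```bash
python3 - <<'E'
from h import *
now();print(status.get_state()['qpos'].round(2))
F=np.array([.4589,.1605]);d=np.array([.995,.0993]);P=pose(10,-30)
p=status.get_state()['position'];print('k',(p[:2]-F)@d)
plan([((*(F+.165*d),.09),P,8)])
E
```

```text
t 22.25 p [0.5222 0.1677 0.0862] yaw/pitch/roll [  9.9 -29.8  -0.1] w 0.0002 F [-4.   0.4  1.7] g 1.3
[ 0.19  0.2   2.2  -0.04  0.22 -1.51]
k 0.06371130760861285
xyz [[-0.037, -0.003, 0.02], [-0.038, -0.004, 0.019], [-0.037, -0.003, 0.02], [-0.037, -0.004, 0.019], [-0.037, -0.003, 0.02], [-0.038, -0.004, 0.019], [-0.037, -0.003, 0.02], [-0.037, -0.004, 0.02]]
rot [[0.0, -0.001, 0.0], [0.0, 0.0, 0.0], [-0.001, -0.001, 0.0], [0.0, 0.0, 0.0], [0.0, -0.001, -0.001], [0.0, 0.0, 0.0], [0.0, -0.001, 0.0], [-0.001, 0.0, 0.0]]
max 0.038 0.001 end [0.6231 0.1768 0.0899]
```

Call:
{"fn": "apply_moves", "kwargs": {"xyz": [[-0.037,-0.003,0.02],[-0.037,-0.003,0.02],[-0.037,-0.003,0.02],[-0.037,-0.003,0.02],[-0.037,-0.003,0.02],[-0.037,-0.003,0.02],[-0.03,-0.003,0.016],[-0.02,-0.002,0.011]], "rot": [[0,0,0],[0,0,0],[0,0,0],[0,0,0],[0,0,0],[0,0,0],[0,0,0],[0,0,0]], "hand": [-1,-1,-1,-1,-1,-1,-1,-1]}}

```text
clock: 23.25
position: [0.615, 0.1768, 0.0889]
ee_rot: [0.256, -0.084, 0.963, 0.022]
contact_force: [-2.2, 1.0, -0.6]
width: -0.0002
gripper_force: 1.2
```

```bash
python3 - <<'E'
from h import *
now()
F=np.array([.4589,.1605]);d=np.array([.995,.0993]);P=pose(10,-30)
p=status.get_state()['position'];print('k',(p[:2]-F)@d)
plan([((*(F+.188*d),.09),P,6)])
E
```

```text
t 23.25 p [0.615  0.1768 0.0889] yaw/pitch/roll [  9.9 -29.8  -0.1] w -0.0002 F [-2.2  1.  -0.6] g 1.2
k 0.15691511487831794
xyz [[-0.015, -0.002, 0.008], [-0.015, -0.001, 0.008], [-0.016, -0.002, 0.008], [-0.015, -0.002, 0.008], [-0.015, -0.001, 0.008], [-0.015, -0.002, 0.008]]
rot [[0.0, 0.0, 0.0], [-0.001, -0.001, 0.0], [0.0, 0.0, 0.0], [0.0, -0.001, -0.001], [0.0, 0.0, 0.0], [-0.001, -0.001, 0.0]]
max 0.016 0.001 end [0.6459 0.1792 0.09  ]
```

Call:
{"fn": "apply_moves", "kwargs": {"xyz": [[-0.015,-0.002,0.008],[-0.015,-0.002,0.008],[-0.015,-0.002,0.008],[-0.015,-0.002,0.008],[-0.012,-0.001,0.006],[0,0,0]], "rot": [[0,0,0],[0,0,0],[0,0,0],[0,0,0],[0,0,0],[0,0,0]], "hand": [-1,-1,-1,-1,-1,-1]}}

```text
clock: 24.0
position: [0.6393, 0.1782, 0.0898]
ee_rot: [0.257, -0.084, 0.963, 0.022]
contact_force: [0.2, -0.5, -1.3]
width: 0.0003
gripper_force: 0.2
```

Call:
{"fn": "apply_moves", "kwargs": {"xyz": [[-0.006,-0.001,0.003],[-0.006,-0.001,0.003],[0,0,0]], "rot": [[0,0,0],[0,0,0],[0,0,0]], "hand": [-1,-1,-1]}}

```text
clock: 24.38
position: [0.6428, 0.1784, 0.0898]
ee_rot: [0.256, -0.084, 0.963, 0.022]
contact_force: [-0.4, 1.0, -0.1]
width: -0.0003
gripper_force: 0.4
```

Call:
{"fn": "apply_moves", "kwargs": {"xyz": [[-0.006,-0.001,0.003],[-0.006,-0.001,0.003],[-0.004,0,0.002],[0,0,0]], "rot": [[0,0,0],[0,0,0],[0,0,0],[0,0,0]], "hand": [-1,-1,-1,-1]}}

```text
clock: 24.88
position: [0.6459, 0.1786, 0.0895]
ee_rot: [0.254, -0.084, 0.963, 0.022]
contact_force: [-9.1, 1.4, 5.2]
width: -0.0001
gripper_force: 4.4
```

Call:
{"fn": "apply_moves", "kwargs": {"xyz": [[-0.006,-0.001,0.003],[0,0,0]], "rot": [[0,0,0],[0,0,0]], "hand": [-1,-1]}}

```text
clock: 25.12
position: [0.646, 0.1785, 0.0891]
ee_rot: [0.253, -0.084, 0.964, 0.022]
contact_force: [-14.3, 0.2, 10.7]
width: 0.0002
gripper_force: 7.3
```

```bash
python3 - <<'E'
from h import *
F=np.array([.4589,.1605]);d=np.array([.995,.0993]);P=pose(10,-30)
plan([((*(F+.13*d),.09),P,3),((.45,.16,.25),pose(10,-10),5),((.30,.30,.28),pose(10,0),5)])
E
```

```text
xyz [[0.055, 0.005, -0.032], [0.056, 0.006, -0.033], [0.055, 0.005, -0.033], [0.027, 0.007, -0.138], [0.036, 0.008, -0.137], [0.046, 0.007, -0.133], [0.054, 0.007, -0.13], [0.064, 0.007, -0.126], [0.078, 0.109, -0.034], [0.078, 0.11, -0.031], [0.08, 0.109, -0.029], [0.081, 0.11, -0.026], [0.081, 0.109, -0.023]]
rot [[0.0, -0.003, 0.0], [-0.001, -0.004, 0.0], [0.0, -0.003, -0.001], [0.0, 0.067, 0.0], [0.0, 0.066, 0.0], [0.0, 0.067, 0.0], [0.0, 0.066, 0.0], [0.0, 0.067, 0.0], [0.0, 0.033, 0.0], [0.0, 0.034, 0.0], [0.0, 0.033, 0.0], [0.0, 0.033, 0.0], [0.0, 0.034, 0.0]]
max 0.138 0.067 end [0.3    0.3    0.2801]
```

Call:
{"fn": "apply_moves", "kwargs": {"xyz": [[0.055,0.005,-0.032],[0.056,0.006,-0.033],[0.055,0.005,-0.033],[0.027,0.007,-0.138],[0.036,0.008,-0.137],[0.046,0.007,-0.133],[0.054,0.007,-0.13],[0.064,0.007,-0.126]], "rot": [[0,0,0],[0,0,0],[0,0,0],[0,0.067,0],[0,0.066,0],[0,0.067,0],[0,0.066,0],[0,0.067,0]], "hand": [-1,-1,-1,-1,-1,-1,-1,-1]}}

```text
clock: 26.12
position: [0.4546, 0.1604, 0.2533]
ee_rot: [0.086, -0.086, 0.993, 0.007]
contact_force: [2.3, 0.0, 0.4]
width: -0.0002
gripper_force: 0.0
```

Call:
{"fn": "apply_moves", "kwargs": {"xyz": [[0.078,0.11,-0.034],[0.078,0.11,-0.031],[0.08,0.11,-0.029],[0.08,0.11,-0.026],[0.08,0.11,-0.023],[0,0,0],[0,0,0]], "rot": [[0,0.033,0],[0,0.033,0],[0,0.033,0],[0,0.033,0],[0,0.033,0],[0,0,0],[0,0,0]], "hand": [-1,-1,-1,-1,-1,-1,-1]}}

```text
clock: 27.0
position: [0.306, 0.302, 0.2818]
ee_rot: [-0.0, -0.086, 0.996, -0.001]
contact_force: [1.0, -0.2, -0.3]
width: 0.0
gripper_force: 0.0
```

```bash
python3 - <<'E'
from h import *
look('20')
F=np.array([.4589,.1605]);d=np.array([.995,.0993]);n=np.array([-.0993,.995])
def g(fn): return cv2.imread(f'pics/{fn}.png').astype(int)
# lower (table) edge of the front face: find panel/table transition along drawer x, seen on z~.007 (front bottom)
for fn,k0 in(('s0',0),('s20',.2)):
  for y in(-.10,-.06,0.):
    ks=np.arange(-.03,.035,.002)
    X=[(*(F+(k0+k)*d+y*n),.007) for k in ks];uv=proj(fn,X);im=g(fn)
    v=[cv2.remap(im.astype(np.float32),np.float32([[u]]),np.float32([[w]]),1)[0,0].mean() for u,w in uv]
    gr=np.gradient(v);i=int(np.argmin(gr));print(fn,y,'edge k',round(k0+ks[i],3),np.round(v).astype(int).tolist())
E
```

```text
t 27.0 p [0.306  0.302  0.2818] yaw/pitch/roll [ 9.9  0.  -0.1] w 0.0 F [ 1.  -0.2 -0.3] g 0.0
side [(535, [5.0, 12.0, 38.0], 46), (617, [5.0, 12.0, 61.599999999999795], 85), (646, [5.0, 12.0, 66.5], 90)]
top [(758, [16.0, 18.0, 24.149999999999977], 36), (740, [15.0, 18.0, 57.0], 75), (750, [13.0, 18.0, 59.0], 76)]
col [163, 196]
s0 -0.1 edge k 0.002 [145, 144, 145, 145, 145, 145, 143, 140, 136, 130, 128, 130, 136, 138, 128, 107, 82, 61, 55, 55, 56, 57, 57, 56, 56, 56, 56, 56, 58, 60, 61, 62, 60]
s0 -0.06 edge k 0.0 [142, 142, 142, 144, 144, 143, 143, 142, 142, 141, 139, 135, 129, 120, 104, 83, 66, 57, 56, 56, 56, 56, 56, 56, 56, 56, 56, 58, 58, 57, 58, 58, 57]
s0 0.0 edge k 0.0 [145, 145, 145, 145, 145, 145, 145, 144, 145, 145, 145, 145, 144, 139, 122, 99, 75, 59, 56, 56, 56, 57, 57, 57, 57, 56, 56, 56, 57, 57, 57, 57, 57]
s20 -0.1 edge k 0.202 [151, 151, 151, 150, 150, 151, 151, 150, 150, 149, 148, 146, 143, 138, 131, 121, 100, 79, 65, 57, 55, 55, 55, 56, 56, 56, 55, 55, 55, 55, 55, 55, 54]
s20 -0.06 edge k 0.202 [139, 140, 140, 140, 142, 145, 146, 147, 149, 150, 150, 151, 149, 146, 133, 115, 95, 77, 61, 58, 56, 55, 55, 55, 55, 55, 55, 54, 55, 55, 54, 55, 55]
s20 0.0 edge k 0.2 [149, 149, 149, 149, 148, 149, 149, 149, 149, 150, 150, 150, 148, 143, 134, 116, 96, 79, 64, 56, 54, 55, 54, 54, 55, 55, 56, 55, 55, 54, 54, 54, 54]
```

The front's foot edge moved from 0.000 to about 0.200 m, so the drawer is shut. The lumps are still 1, 2 and 2 in the bays, and the arm is clear of everything.

```bash
python3 -c "
from rig import job
print(job.sign_off())"
```

```text
the job is handed in; nothing more can be done
None
```

The job is handed in at about 27 s on the robot's clock, with no verdict returned: all five lumps are in the dish (1, 2 and 2 per bay), the empty box was laid back on the rest mouth end up, and the drawer measured fully shut (about 0.200 m).

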